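# Lay out a dental mixing tray

### The job

Lay out the blue tray for mixing: the green dish in the middle of the white slab's top, the blue-lidded jar in line with the slab and the bur block and midway between them, the red-lidded jar centred behind the slab and the white bottle centred in front of the bur block, with about 2 cm of clear tray between jar and slab and between bottle and block, and the orange-lidded pot centred on top of the blue-lidded jar. Behind means towards the tray's long side away from the robot and in front towards the near one, square to the tray even if it lies askew. Keep everything upright, leave the yellow-lidded jar and the plaster model where they are, and let go of everything at the end.

Things in the scene. Friction and masses are not known exactly. Their poses are not given: they have to be found in the camera images.
- tray: Blue shallow plastic tray fixed to the counter, 250 mm (its x) by 290 mm (its y); floor 4 mm thick, rim 5 mm thick standing 10 mm above the counter. Origin: centre of its underside, on the counter (z = 0 there). Its x axis points to its back (the long side away from the robot), y to its left. It may lie turned by up to 0.25 rad.
- slab: White mixing slab, 64 by 64 mm and 12 mm thick, fixed on the tray floor and square with the tray, 78 mm left or right of the tray's centre (it changes sides with the bur block). Origin: centre of its underside; x points to the tray's back, y to its left.
- bur_block: Dark steel bur block, 56 by 56 mm and 30 mm tall, with nine thin burs standing 15 mm out of its top (45 mm tall in all), fixed on the tray floor and square with the tray, 78 mm from the tray's centre on the side away from the slab. Origin: centre of its underside; x points to the tray's back, y to its left.
- red_jar: Loose round jar, clear wall, white filling and red lid, 50 mm across and 60 mm tall, straight-sided with a flat lid, about 140 g. Stands on the counter beside the tray. Its origin is the centre of its underside, z is its upright axis.
- blue_jar: Loose round jar like the red one but with a blue lid, 50 mm across and 60 mm tall, straight-sided with a flat lid, about 140 g. Stands on the counter beside the tray. Its origin is the centre of its underside, z is its upright axis.
- bottle: Loose white bottle with a green band and a black nozzle, body 38 mm across and straight up to 66 mm, 96 mm tall with the nozzle, about 110 g. Stands on the counter beside the tray. Its origin is the centre of its underside, z is its upright axis.
- pot: Loose small amber pot with a flat orange lid, 38 mm across and 34 mm tall, straight-sided, about 50 g. Stands on the counter beside the tray. Its origin is the centre of its underside, z is its upright axis.
- dish: Loose small open green glass dish (round, like a tiny cup), 38 mm across the rim, slightly narrower at the foot, 26 mm tall, about 60 g. Stands on the counter beside the tray. Its origin is the centre of its underside, z is its upright axis.
- yellow_jar: Loose round jar like the red one but with a yellow lid, 50 mm across and 60 mm tall. Stands on the counter among the others; not to be used. Its origin is the centre of its underside, z is its upright axis.
- model: Loose white plaster jaw model, 50 by 62 mm and 29 mm tall, on the counter at the left, farther out; not to be used. Origin: centre of its underside.
Things that resemble listed ones, but are neither listed nor needed, are in the scene too. Leave any purple or turquoise look-alike of the red_jar alone. There is more than one size of the bottle; the one meant has the size given above.

How it is judged:
By the outcome, as a careful person would: the job done as asked, in the order asked, and still so for the second after the job is handed in, with the robot touching nothing.
It also fails if it takes over 120 s, if anything falls off the work surface, if the arm or the gripper's body presses on something with over 40 N, if the wrist force passes 120 N, or if a joint passes its speed limit or range.

### The arm

A 6-joint arm with a two-finger parallel gripper is mounted at the origin on the work surface. World frame = base frame: x ahead of the robot, y to its left, z up, the work surface at z = 0. Lengths are in m, angles in rad, forces in N, time in s.
With the tool pointing down it reaches from about 0.3 to 0.875 m from the base axis. Payload 6.4 kg.
Tool frame: the origin (TCP) lies between the finger pads; the fingertips stand 17 mm ahead of it and the grasp point (between the pads) lies 2 mm behind it (tcp_to_tips is the distance from the TCP to the fingertips, in m); z points along the fingers, x is the direction in which the jaws open and shut, and the axes are right-handed (so a half turn about z gives the same grasp; the last joint's range is limited). The gripper opens to 88 mm and grips with 3 to 60 N. Pads are 18 mm wide; open, the fingers measure 123 mm over their backs; the gripper's body (75 mm by 187 mm) begins 45 mm behind the grasp point.
Start: joints at [1.017, 0.181, 1.607, -0, 1.354, -0.206], TCP at [0.196, 0.541, 0.221] pointing down, gripper open.
Joint ranges: [-2.99, 2.99], [-0.89, 2.07], [0.3, 2.58], [-1.14, 4.28], [0, 2.63], [-3.12, 3.12]. Speed limits (rad/s): [2.57, 2.57, 3.01, 3.14, 3.14, 3.14].

### API

Orientations are given as a unit quaternion [w, x, y, z].
In Python, from cell import get_state, camera, camera_info, sign_off, tcp_to_tips gives the robot as it stands.
- The arm moves only by the tool carry_out, never from a script. Its arguments are lists of equal length, an entry for each row: "slide": the shift along the world's x, y, z in mm, a list of three; "spin": the turn about the world's z in degrees. A call has exactly 8 rows; each row shifts and turns the pose as measured when the row begins; what a row does not reach is not made up. A row lasts 1/10 s, in which the tool goes at most 50 mm and 8.59 degrees, less where a joint would pass 70% of its speed; a pose out of reach is approached as far as the arm can. A call is refused whole if a number of a shift passes 50 or a number of a turn 8.59, either way. A call with a gripper value outside its range is refused whole. "fingers" is the opening in per cent of the stroke, from 0 (shut) to 100 (fully open), set as the call begins (left out, the last holds). The fingers move at their own pace and stop on an object; the grip force is fixed at half the most. Time passes only in rows, so rows that do not move let the fingers close, or fill a call up. It gives the time, the measured TCP pose, the force and the opening at its end, in the units of the state.
- get_state(): the state, without advancing time (a new reading comes with each control period).
- camera(name): name is "scene" or "side" or "wrist"; returns the picture (420x560x3 uint8, red, green, blue); there is no depth.
- camera_info(name): a dict with "K" (3x3 intrinsics, pixels), "pose" (4x4, takes a point from camera to world coordinates). Camera axes: x right, y down, z forward; pixel columns grow to the right and rows downward; lengths in m; the calibration is good to about 2 mm. A picture is of the moment at which its call begins: read the wrist's pose just before it. camera_info takes no time and is no camera call; for the wrist camera it gives the pose at the moment of the call.
- sign_off(): hands the job in, once; it reports no verdict.
The state is a dict: "time": time; "joints": joint angles; "qd": joint speeds; "effort": joint torques, N m; "eef_pos": TCP position; "orientation": TCP orientation; "force": force on the tool from outside, world axes, zero at the start; "ft_torque": the same for the moment, N m; "width": opening from 0.0 (shut) to 1.0 (fully open).
Only numpy, scipy, OpenCV 4.12 (cv2) and the standard library are available. Lean on these libraries where they do the work, as an engineer would, in place of code of your own. Each camera call takes 0.05 s, during which the arm holds its last target. There are 200 camera calls.

## Working session

There is one attempt and no reset: what is moved stays moved. The work goes in short steps, Python scripts to look and compute and a tool call to move; the robot and the scene stay as the last step left them, time stands still between calls to the robot, and variables do not carry over. Pictures are saved under pics/ and viewed, about 12 in all and at most 16, crops included, and the job is handed in when it is done.

Besides the shell and the picture viewer there is one more tool, called after "Emit:" in YAML: its name, and indented under it one key for each argument. carry_out: Moves the arm, as the interface text tells. Its arguments: {"type":"object","properties":{"slide":{"type":"array"},"spin":{"type":"array"},"fingers":{"type":"number"}},"required":["slide","spin"]}

```bash
mkdir -p pics; ls; python3 - <<'E'
from cell import *
import cv2,json
for n in("scene","side","wrist"):
    i=camera_info(n);im=camera(n);cv2.imwrite(f"pics/{n}0.png",im[:,:,::-1]);print(n,i["K"],i["pose"])
print(get_state(),tcp_to_tips)
E
```

```text
pics
scene [[415.96936857   0.         277.10315807]
 [  0.         415.96936857 210.59183152]
 [  0.           0.           1.        ]] [[-0.24464401  0.50605527 -0.82707761  1.39915455]
 [ 0.96933329  0.1071603  -0.22115524  0.27431695]
 [-0.02328689 -0.85581817 -0.51675234  0.61514658]
 [ 0.          0.          0.          1.        ]]
side [[478.0776603    0.         279.78301378]
 [  0.         478.0776603  205.66750071]
 [  0.           0.           1.        ]] [[ 0.97422865 -0.13323597  0.18200748  0.2483643 ]
 [-0.22545414 -0.55014703  0.80405763 -1.16002092]
 [-0.00699853 -0.82437032 -0.5660076   0.85161098]
 [ 0.          0.          0.          1.        ]]
wrist [[358.34322539   0.         279.41337554]
 [  0.         358.34322539 214.86887774]
 [  0.           0.           1.        ]] [[ 0.34028845  0.90864658  0.24200241  0.13356712]
 [ 0.94031947 -0.32834661 -0.08937443  0.56211069]
 [-0.0017491   0.25797266 -0.96615063  0.38326272]
 [ 0.          0.          0.          1.        ]]
{'time': 0.15, 'joints': array([ 1.01670162e+00,  1.81372658e-01,  1.60773515e+00, -1.22279055e-07,
        1.35377318e+00, -2.06334970e-01]), 'qd': array([-7.62448771e-04, -1.01005977e-03, -4.28584406e-03,  3.18018980e-04,
       -1.26860942e-03,  7.71733061e-05]), 'effort': array([ 1.82280386e-03, -4.34230864e+01, -3.42177844e+01,  7.03078159e-02,
        3.55494360e-02, -1.16593787e-04]), 'eef_pos': array([0.19574005, 0.54022622, 0.22073669]), 'orientation': array([ 2.53977506e-04,  8.18777115e-01,  5.74111157e-01, -5.91985890e-04]), 'force': array([-0.59531419,  0.01219269, -0.28046419]), 'ft_torque': array([ 0.0355057 , -0.01465295, -0.0412443 ]), 'width': 0.9970500828820026} 0.017
```

View pics/scene0.png

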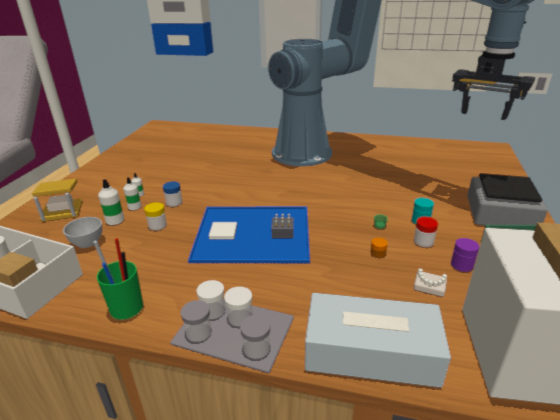

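View pics/side0.png

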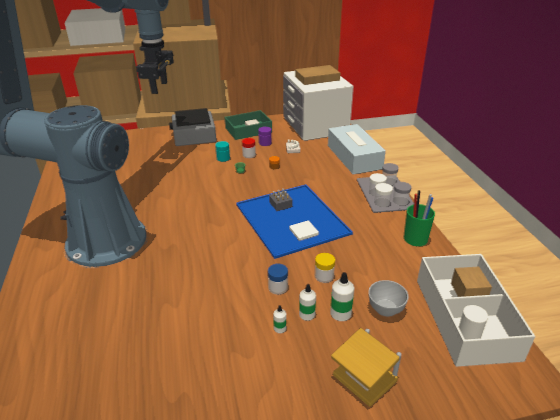

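Scene: slab at (222,231), bur block (283,228), red jar (426,232), blue jar (172,194), pot (379,248), dish (380,222). There are three candidate bottles at scene (111,205), (132,196) and (137,186), so they need measuring.

```bash
cat > h.py <<'E'
from cell import *
import cv2,numpy as np
def ray(info,u,v):
    P=info["pose"];d=P[:3,:3]@np.linalg.inv(info["K"])@[u,v,1.];return P[:3,3],d/np.linalg.norm(d)
def onz(info,u,v,z):
    o,d=ray(info,u,v);return o+d*(z-o[2])/d[2]
def tri(rs):
    A=sum(np.eye(3)-np.outer(d,d) for o,d in rs);b=sum((np.eye(3)-np.outer(d,d))@o for o,d in rs);return np.linalg.solve(A,b)
def proj(info,p):
    P=info["pose"];c=P[:3,:3].T@(np.array(p)-P[:3,3]);q=info["K"]@c;return q[:2]/q[2]
def comps(im,lo,hi,amin=12):
    h=cv2.cvtColor(im,cv2.COLOR_RGB2HSV);m=cv2.inRange(h,np.array(lo),np.array(hi))
    n,l,s,c=cv2.connectedComponentsWithStats(m);return [(l==k,s[k],c[k]) for k in range(1,n) if s[k][4]>=amin]
COL=dict(red=((0,200,90),(4,255,255)),orange=((8,225,150),(15,255,255)),green=((50,90,40),(75,255,255)),blue=((103,150,50),(118,255,255)),yellow=((24,150,100),(32,255,255)))
E
python3 - <<'E'
from h import *
for n in("scene","side"):
    im=cv2.imread(f"pics/{n}0.png")[:,:,::-1].copy();i=camera_info(n)
    for c,(lo,hi) in COL.items():
        for m,s,ce in comps(im,lo,hi,15):
            print(n,c,s,ce.round(1),onz(i,*ce,0.0)[:2].round(3))
im=cv2.imread("pics/side0.png");a=cv2.resize(im[225:345,240:400],None,fx=4.9,fy=4.9,interpolation=cv2.INTER_CUBIC);cv2.imwrite("pics/botside.png",a)
E
```

```text
scene red [417 217  20  15 248] [426.5 224.1] [0.4  0.42]
scene red [116 239   9  41  77] [120.1 259.5] [ 0.717 -0.306]
scene orange [372 243  14   7  30] [379.3 247.2] [0.532 0.302]
scene green [138 185   5   6  22] [139.7 187.9] [ 0.37  -0.454]
scene green [126 194  13   9  87] [132.4 198.5] [ 0.437 -0.439]
scene green [102 202  20  14 188] [111.7 209.3] [ 0.508 -0.465]
scene green [375 216  12  13 126] [380.  221.3] [0.411 0.299]
scene green [486 225  49   4 150] [513.2 226.2] [0.363 0.639]
scene green [  97  261   46   58 1711] [121.1 291.1] [ 0.817 -0.241]
scene blue [ 152   23   61   33 1509] [183.1  38.6] [-2.432 -1.617]
scene blue [164 182  15  11 133] [171.2 187.2] [ 0.345 -0.356]
scene blue [ 189  207  120   56 5107] [252.5 236.7] [ 0.555 -0.019]
scene blue [103 263  11  20  62] [107.6 272.8] [ 0.768 -0.307]
scene yellow [145 203  19  14 216] [153.9 209.2] [ 0.481 -0.343]
side red [ 53   0  47  29 524] [69.7  8.1] [-0.483  3.17 ]
side red [ 338    0   96  120 9318] [383.8  53.6] [1.466 1.435]
side red [123   9  14  16 182] [129.6  16.5] [-0.007  2.756]
side red [  26   51  108   46 1256] [60.9 68. ] [-0.342  1.629]
side red [121 123  16   7  78] [129.4 125.6] [0.044 0.775]
side red [242 138  13  10 102] [248.2 142.2] [0.501 0.505]
side red [414 195   2  22  26] [414.7 206.4] [ 0.932 -0.054]
side orange [269 156  11   8  61] [273.9 159.3] [0.569 0.347]
side green [226 112  46  27 735] [245.9 124.4] [0.52  0.669]
side green [236 163   9  10  71] [240.  167.3] [0.439 0.318]
side green [404 205  31  41 866] [417.9 226.1] [ 0.895 -0.15 ]
side green [332 297  21  16 211] [341.5 305.6] [ 0.571 -0.4  ]
side green [300 303  15  11 110] [306.8 308.9] [ 0.487 -0.391]
side green [274 320  12   8  60] [279.7 324.2] [ 0.413 -0.422]
side blue [ 237  185  115   73 4047] [292.3 221.1] [ 0.54  -0.039]
side blue [269 265  18  17 263] [277.5 272.6] [ 0.447 -0.25 ]
side yellow [316 253  19  16 210] [324.9 259.7] [ 0.582 -0.23 ]
```

View pics/botside.png

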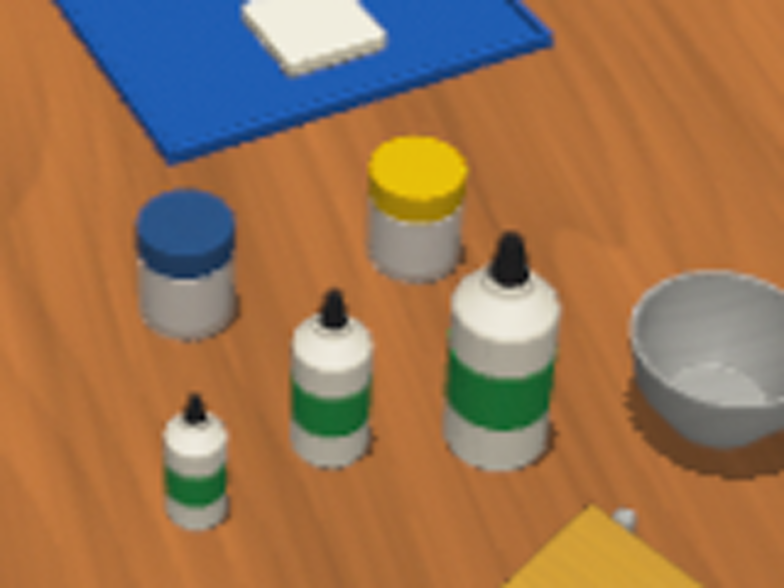

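Confirmed: the middle bottle (side (308,303), scene (132,196)) is about 40 mm wide against the jars' 50 mm. The large one is about 52 mm and the small one about 31 mm, so the middle bottle is the one meant.

```bash
python3 - <<'E'
from h import *
S=camera_info("scene");D=camera_info("side")
T=dict(red=((426.5,224.1),(248.2,142.2)),blue=((171.6,187.2),(277.5,272.6)),yellow=((154.5,209.2),(324.9,259.7)),pot=((379.3,247.2),(273.9,159.3)),dish=((380,221.3),(240,167.3)),bot=((132.4,198.5),(306.8,308.9)),
 botL=((111.7,209.3),(341.5,305.6)))
for k,(a,b) in T.items():
    print(k,tri([ray(S,*a),ray(D,*b)]).round(3))
for n,i in(("scene",S),("side",D)):
    im=cv2.imread(f"pics/{n}0.png")[:,:,::-1].copy()
    m,s,c=max((x for x in comps(im,*COL["blue"]) if x[2][1]>150),key=lambda x:x[1][4])
    h=cv2.convexHull(np.argwhere(m)[:,::-1].astype(np.int32))
    for e in range(2,20):
        q=cv2.approxPolyDP(h,e,True)
        if len(q)==4:break
    W=np.array([onz(i,*p[0],0.008)[:2] for p in q]);print(n,q[:,0].tolist(),W.round(3).tolist(),W.mean(0).round(4))
    for k in range(4):
        d=W[(k+1)%4]-W[k];print(np.linalg.norm(d).round(3),np.degrees(np.arctan2(d[1],d[0])).round(1))
E
```

```text
red [0.485 0.407 0.052]
blue [ 0.434 -0.303  0.051]
yellow [ 0.561 -0.288  0.053]
pot [0.561 0.302 0.023]
dish [0.435 0.297 0.014]
bot [ 0.478 -0.411  0.025]
botL [ 0.557 -0.427  0.032]
scene [[306, 209], [308, 262], [189, 261], [208, 207]] [[0.402, 0.093], [0.638, 0.142], [0.695, -0.134], [0.449, -0.186]] [ 0.546  -0.0212]
0.241 11.9
0.281 -78.3
0.251 -168.0
0.282 99.7
side [[351, 233], [274, 257], [237, 203], [306, 185]] [[0.687, -0.145], [0.449, -0.196], [0.392, 0.085], [0.632, 0.136]] [ 0.5401 -0.0301]
0.243 -167.8
0.286 101.5
0.245 12.2
0.287 -78.8
```

View pics/wrist0.png

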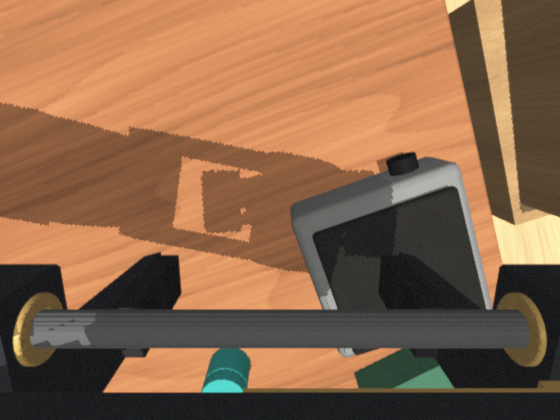

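The wrist view shows the fingers at the bottom and the tray area out of frame. The tray is at about (0.543, -0.026) with 12° yaw, slab on the right. I'll go to the dish first.

Emit:
carry_out:
  slide:
    - [30,-30,0]
    - [30,-30,0]
    - [30,-30,0]
    - [30,-30,0]
    - [30,-30,0]
    - [30,-30,0]
    - [30,-30,0]
    - [29,-33,0]
  spin: [4,4,4,4,4,4,4,4]

```text
time: 0.95
eef_pos: [0.4364, 0.2905, 0.2187]
orientation: [-0.0, 0.616, 0.788, -0.002]
force: [0.2, 0.7, 0.3]
width: 1.003
```

```bash
python3 - <<'E'
from h import *
s=get_state();i=camera_info("wrist");im=camera("wrist");cv2.imwrite("pics/w1.png",im[:,:,::-1])
print(s["eef_pos"],s["time"],s["orientation"])
for c,z in(("green",.013),("red",.055),("orange",.025)):
    for m,st,ce in comps(im,*COL[c],150): print(c,st,onz(i,*ce,z).round(4))
E
```

```text
[0.43637625 0.29045581 0.21871492] 0.95 [-1.72871584e-04  6.16034261e-01  7.87717209e-01 -1.83262346e-03]
green [269 174  35  29 425] [0.4371 0.2967 0.013 ]
green [490 254  46  28 283] [0.4572 0.5551 0.013 ]
```

View pics/w1.png

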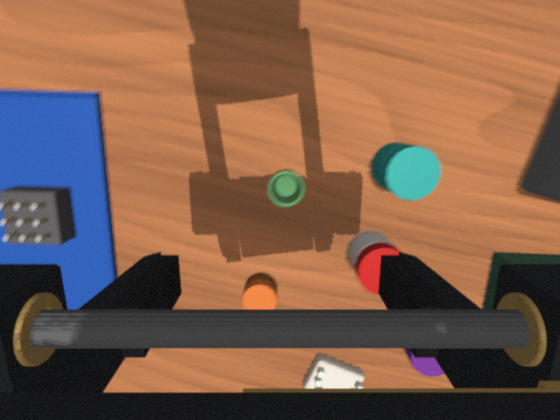

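Dish ring is at (286,189), turquoise jar (413,172), red lid (378,268) partly behind the finger, pot (260,295), purple (430,360).

```bash
python3 - <<'E'
from h import *
i=camera_info("wrist")
for n,u,v,z in(("dish",286,189,.026),("turq",413,172,.06),("red",378,268,.06),("pot",260,294,.034),("purp",430,352,.06)): print(n,onz(i,u,v,z).round(4))
for r,c in((100,98),(286,119)): print(onz(i,c,r,.01))
E
```

```text
dish [0.4408 0.2905 0.026 ]
turq [0.3919 0.3952 0.06  ]
red [0.4881 0.3937 0.06  ]
pot [0.5563 0.2912 0.034 ]
purp [0.5638 0.4744 0.06  ]
[0.40223784 0.08856515 0.01      ]
[0.59823879 0.13504422 0.01      ]
```

Emit:
carry_out:
  slide:
    - [4,1,-35]
    - [0,0,-35]
    - [0,0,-30]
    - [0,0,-10]
    - [0,0,0]
    - [0,0,0]
    - [0,0,0]
    - [0,0,0]
  spin: [0,0,0,0,0,0,0,0]

```text
time: 1.8
eef_pos: [0.4492, 0.2848, 0.1098]
orientation: [0.004, 0.619, 0.785, 0.001]
force: [0.4, 0.6, 0.4]
width: 0.997
```

```bash
python3 - <<'E'
from h import *
i=camera_info("wrist");im=camera("wrist");cv2.imwrite("pics/w2.png",im[:,:,::-1])
print(get_state()["eef_pos"])
for m,st,ce in comps(im,(45,60,30),(85,255,255),300):
    e=cv2.minEnclosingCircle(np.argwhere(m)[:,::-1].astype(np.float32));print(st,e,onz(i,*e[0],.026).round(4),onz(i,*ce,.026).round(4))
print(proj(i,get_state()["eef_pos"]-[0,0,.017]))
E
```

```text
[0.44941795 0.28480227 0.1099904 ]
[ 278  173   52   52 2080] ((303.5585021972656, 198.8583221435547), 26.107372283935547) [0.4341 0.2974 0.026 ] [0.434  0.2973 0.026 ]
[280.92458706 248.56452435]
```

View pics/w2.png

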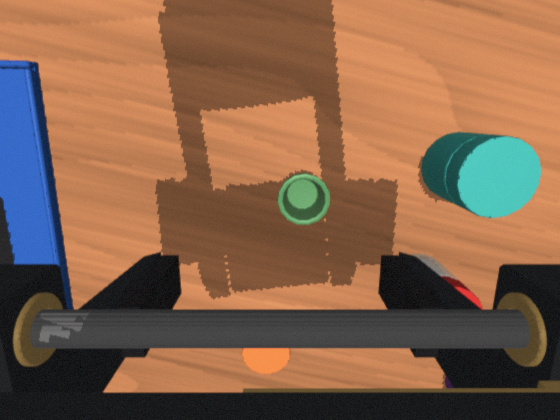

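Emit:
carry_out:
  slide:
    - [-8,6,0]
    - [-7,6,-10]
    - [0,0,-20]
    - [0,0,-20]
    - [0,0,-10]
    - [0,0,0]
    - [0,0,0]
    - [0,0,0]
  spin: [0,0,0,0,0,0,0,0]
  fingers: 70

```text
time: 2.65
eef_pos: [0.432, 0.3008, 0.0497]
orientation: [0.005, 0.618, 0.786, 0.003]
force: [1.0, 0.4, -0.0]
width: 0.698
```

Emit:
carry_out:
  slide:
    - [2,-3,-5]
    - [0,0,-10]
    - [0,0,-9]
    - [0,0,-5]
    - [0,0,0]
    - [0,0,0]
    - [0,0,0]
    - [0,0,0]
  spin: [0,0,0,0,0,0,0,0]

```text
time: 3.45
eef_pos: [0.4355, 0.2978, 0.0197]
orientation: [0.006, 0.619, 0.786, 0.005]
force: [-0.2, -0.5, -0.7]
width: 0.695
```

Emit:
carry_out:
  slide:
    - [0,0,0]
    - [0,0,0]
    - [0,0,0]
    - [0,0,0]
    - [0,0,0]
    - [0,0,0]
    - [0,0,0]
    - [0,0,0]
  spin: [0,0,0,0,0,0,0,0]
  fingers: 0

```text
time: 4.25
eef_pos: [0.4361, 0.2981, 0.0206]
orientation: [0.006, 0.618, 0.786, 0.005]
force: [-0.2, 0.7, -0.0]
width: 0.009
```

```bash
python3 - <<'E'
from h import *
im=camera("wrist");cv2.imwrite("pics/w3.png",im[:,:,::-1]);i=camera_info("wrist")
S=camera("side");D=camera("scene")
cv2.imwrite("pics/c3.png",np.hstack([cv2.resize(S[120:220,180:310],(520,400)),cv2.resize(D[190:260,340:410],(280,280))[:,:,::1].copy() if 0 else cv2.resize(D[190:260,345:395],(280,400))])[:,:,::-1])
for m,st,ce in comps(im,(45,60,30),(85,255,255),300): print(st,ce)
print(get_state()["width"])
E
```

```text
[ 242  217   78   79 2354] [280.68649108 242.72727273]
0.0056542398578630585
```

View pics/c3.png

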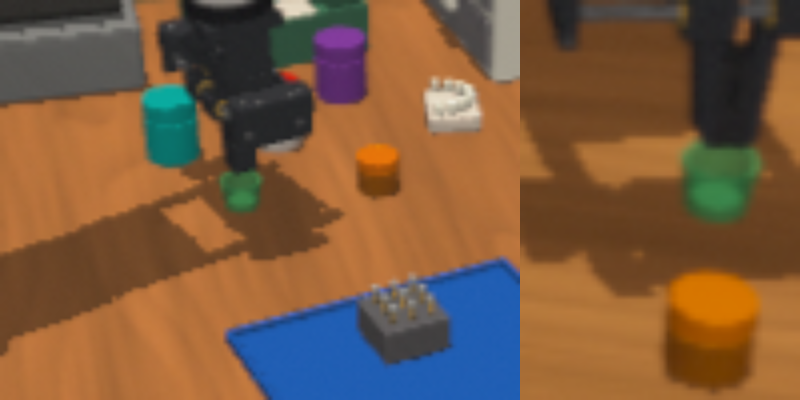

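View pics/w3.png

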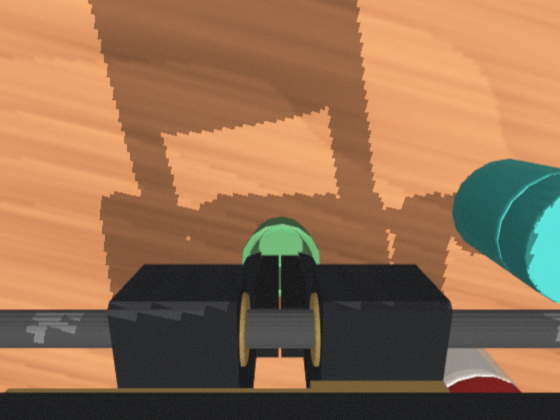

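```bash
python3 - <<'E'
from h import *
r=[]
for n in("scene","side"):
    i=camera_info(n);im=camera(n)
    for m,st,ce in comps(im,*COL["green"],30):
        p=onz(i,*ce,.013)
        if abs(p[0]-.43)<.06 and abs(p[1]-.29)<.06: print(n,st,ce,p.round(4)); r.append(ray(i,*ce))
if len(r)==2: print(tri(r))
s=get_state();t=s["eef_pos"]
for n in("scene","side","wrist"):
    i=camera_info(n);print(n,"tip",proj(i,t-[0,0,.017]),"tcp",proj(i,t))
i=camera_info("wrist")
for c in((281,217),(242,256),(320,256)): print(onz(i,*c,.026),onz(i,*c,.0))
E
```

```text
scene [375 215  12  14 133] [380.17293233 221.27067669] [0.4318 0.2984 0.013 ]
side [235 162  10  11  78] [240.         167.21794872] [0.436  0.2968 0.013 ]
[0.43539035 0.29768087 0.01384993]
scene tip [379.63202251 225.08686607] tcp [380.3020642  219.69340408]
side tip [240.13066857 169.34794136] tcp [239.86923318 165.14429193]
wrist tip [280.85708701 247.82069714] tcp [280.86994708 260.47280864]
[0.41319651 0.2925999  0.026     ] [0.42053545 0.29440797 0.        ]
[0.43600189 0.27935257 0.026     ] [0.44713846 0.27895464 0.        ]
[0.42734843 0.31483557 0.026     ] [0.437044  0.3203464 0.       ]
```

The dish hasn't moved, but the fingers shut fully at its centre. In all three views the fingertips show about 30 mm higher than `tcp_to_tips` predicts. I'll rise, reopen and measure the tips against the views.

Emit:
carry_out:
  slide:
    - [0,0,15]
    - [0,0,15]
    - [0,0,0]
    - [0,0,0]
    - [0,0,0]
    - [0,0,0]
    - [0,0,0]
    - [0,0,0]
  spin: [0,0,0,0,0,0,0,0]

```text
time: 5.3
eef_pos: [0.4342, 0.2973, 0.0484]
orientation: [0.005, 0.619, 0.786, 0.003]
force: [0.6, 0.2, 0.2]
width: 0.004
```

```bash
python3 - <<'E'
from h import *
t=get_state()["eef_pos"];print(t,get_state()["width"])
out=[]
for n in("scene","side"):
    i=camera_info(n);im=camera(n).copy();u,v=proj(i,t-[0,0,.017])
    print(n,u,v,"tcp",proj(i,t),"+17",proj(i,t+[0,0,.017]))
    x,y=int(u)-24,int(v)-36;c=cv2.resize(im[y:y+60,x:x+48],(400,500),interpolation=cv2.INTER_CUBIC)
    for dz,col in((-.017,(255,0,255)),(0,(255,255,0)),(.017,(0,255,255))):
        a=proj(i,t+[0,0,dz]);q=(int((a[0]-x+.5)*8.33),int((a[1]-y+.5)*8.33));cv2.line(c,(q[0]-60,q[1]),(q[0]-30,q[1]),col,2);cv2.line(c,(q[0]+30,q[1]),(q[0]+60,q[1]),col,2)
    out.append(c)
cv2.imwrite("pics/c4.png",np.hstack(out)[:,:,::-1])
E
```

```text
[0.43418643 0.29726054 0.04835398] 0.004027491818229484
scene 380.4236787426032 215.81726217888968 tcp [381.10786883 210.28647584] +17 [381.803219   204.66547471]
side 239.19203171665134 162.64138408556948 tcp [238.92251687 158.3564266 ] +17 [238.64985974 154.02151063]
```

View pics/c4.png

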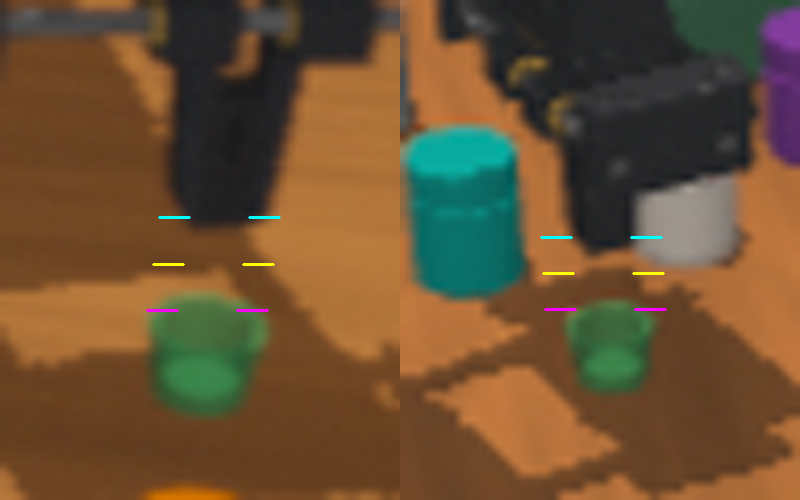

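Confirmed: the real fingertips sit about 15 mm behind the reported TCP rather than 17 mm ahead, so the whole gripper is some 32 mm higher than stated. I'll use tips z = eef z + 15 mm from here on.

Emit:
carry_out:
  slide:
    - [0,0,0]
    - [0,0,0]
    - [0,0,0]
    - [0,0,-10]
    - [0,0,-15]
    - [0,0,-10]
    - [0,0,0]
    - [0,0,0]
  spin: [0,0,0,0,0,0,0,0]
  fingers: 70

```text
time: 6.2
eef_pos: [0.4341, 0.2972, 0.0107]
orientation: [0.005, 0.619, 0.786, 0.003]
force: [-0.4, -0.5, -0.8]
width: 0.696
```

Emit:
carry_out:
  slide:
    - [0,0,-8]
    - [0,0,-8]
    - [0,0,-6]
    - [0,0,0]
    - [0,0,0]
    - [0,0,0]
    - [0,0,0]
    - [0,0,0]
  spin: [0,0,0,0,0,0,0,0]

```text
time: 7.0
eef_pos: [0.435, 0.2976, -0.0121]
orientation: [0.005, 0.619, 0.786, 0.004]
force: [-0.2, -0.7, 0.2]
width: 0.701
```

Emit:
carry_out:
  slide:
    - [0,0,0]
    - [0,0,0]
    - [0,0,0]
    - [0,0,0]
    - [0,0,0]
    - [0,0,0]
    - [0,0,0]
    - [0,0,0]
  spin: [0,0,0,0,0,0,0,0]
  fingers: 0

```text
time: 7.8
eef_pos: [0.4354, 0.2978, -0.0115]
orientation: [0.006, 0.618, 0.786, 0.005]
force: [0.4, 0.5, -0.4]
width: 0.396
```

Gripped: 35 mm wide at the foot. Lift and carry towards the slab.

Emit:
carry_out:
  slide:
    - [0,0,40]
    - [0,0,45]
    - [0,0,45]
    - [0,0,20]
    - [14,-45,0]
    - [14,-45,0]
    - [14,-45,0]
    - [14,-45,0]
  spin: [0,0,0,0,0,0,0,0]

```text
time: 8.6
eef_pos: [0.488, 0.1166, 0.1437]
orientation: [0.005, 0.614, 0.789, 0.004]
force: [0.7, 0.3, -1.2]
width: 0.395
```

Emit:
carry_out:
  slide:
    - [14,-45,0]
    - [14,-45,0]
    - [14,-45,0]
    - [12,-40,0]
    - [12,-30,0]
    - [0,0,0]
    - [0,0,0]
    - [0,0,0]
  spin: [0,0,0,0,0,0,0,0]

```text
time: 9.4
eef_pos: [0.5548, -0.1028, 0.1432]
orientation: [0.006, 0.617, 0.787, 0.004]
force: [-0.7, -0.1, -0.9]
width: 0.398
```

```bash
python3 - <<'E'
from h import *
i=camera_info("wrist");im=camera("wrist");cv2.imwrite("pics/w5.png",im[:,:,::-1]);s=get_state();print(s["eef_pos"],s["orientation"],s["width"])
E
```

```text
[ 0.55467287 -0.10231838  0.14310166] [0.00557597 0.61651701 0.78731231 0.00387445] 0.3952034908695896
```

View pics/w5.png

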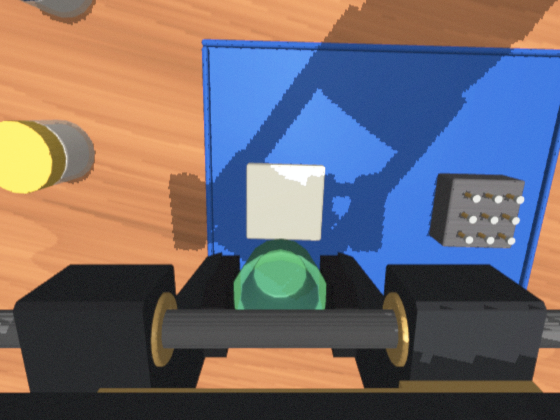

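The slab shows at (247..325, 164..241), the block at (440..522, 175..247), with the tray's near edge along the top of the picture and its right edge at col 208. The dish hangs upright in the fingers.

```bash
python3 - <<'E'
from h import *
i=camera_info("wrist");im=cv2.imread("pics/w5.png")[:,:,::-1].copy()
w=lambda u,v,z:onz(i,u,v,z)[:2]
def ang(d):return np.degrees(np.arctan2(d[1],d[0])).round(2)
# slab
h=cv2.cvtColor(im,cv2.COLOR_RGB2HSV)
m=((h[:,:,1]<60)&(h[:,:,2]>140)).astype(np.uint8);m[:, :230]=0;m[:,345:]=0;m[:150]=0;m[250:]=0
pts=np.argwhere(m)[:,::-1].astype(float)
o,_=ray(i,0,0);W=np.array([w(*p,.016) for p in pts])*1000
r=cv2.minAreaRect(W.astype(np.float32));print("slab",r,m.sum())
W2=np.array([w(*p,.016) for p in((247,164),(325,166),(323,241),(247,239))]);print(W2.round(4).tolist(),W2.mean(0))
# tray edges: outer boundary of blue
b=cv2.inRange(h,np.array(COL["blue"][0]),np.array(COL["blue"][1]))
near=[(c,np.argmax(b[:,c]>0)) for c in range(230,540,10)]
right=[(np.argmax(b[r]>0),r) for r in range(60,240,6)]
for n,L in(("near",near),("right",right)):
    X=np.array([w(*p,.009) for p in L]);d=cv2.fitLine((X*1000).astype(np.float32),cv2.DIST_HUBER,0,.01,.01).ravel();print(n,ang(d[:2]),d[2:])
# bur bases: 3x3 tips at z=.049
g=np.array([(477,198),(499,198),(520,199),(474,219),(494,219),(515,219),(469,240),(491,240),(511,240)],float)
B=np.array([w(*p,.049) for p in g]);print("burs",B.mean(0),ang(B[8]-B[2]),ang(B[6]-B[0]),ang(B[2]-B[0]))
E
```

```text
slab ((555.9923706054688, -99.2537841796875), (64.55470275878906, 63.46464157104492), 12.286864280700684) 5808
[[0.5323, -0.1361], [0.5187, -0.0747], [0.5808, -0.0588], [0.5948, -0.1222]] [ 0.55665553 -0.09794799]
near -77.68 [421.50757  -58.237297]
right 12.38 [ 525.1523  -173.09059]
burs [0.52308308 0.05307471] 12.06 11.81 102.6
```

Emit:
carry_out:
  slide:
    - [1,3,-20]
    - [0,0,-35]
    - [0,0,-35]
    - [0,0,-18]
    - [0,0,-4]
    - [0,0,0]
    - [0,0,0]
    - [0,0,0]
  spin: [0,0,0,0,0,0,0,0]

```text
time: 10.25
eef_pos: [0.5563, -0.0899, 0.0321]
orientation: [0.008, 0.612, 0.791, 0.005]
force: [0.4, 0.8, -1.1]
width: 0.395
```

Emit:
carry_out:
  slide:
    - [0,-5,0]
    - [0,-4,-8]
    - [0,0,-8]
    - [0,0,-4]
    - [0,0,0]
    - [0,0,0]
    - [0,0,0]
    - [0,0,0]
  spin: [-1,0,0,0,0,0,0,0]

```text
time: 11.05
eef_pos: [0.5581, -0.101, 0.0128]
orientation: [0.01, 0.619, 0.785, 0.006]
force: [0.3, 0.1, -1.3]
width: 0.399
```

Emit:
carry_out:
  slide:
    - [-2,2,-2]
    - [0,0,-2]
    - [0,0,-2]
    - [0,0,-2]
    - [0,0,0]
    - [0,0,0]
    - [0,0,0]
    - [0,0,0]
  spin: [0,0,0,0,0,0,0,0]

```text
time: 11.85
eef_pos: [0.5563, -0.0986, 0.0046]
orientation: [0.011, 0.619, 0.785, 0.006]
force: [0.1, -0.2, -0.3]
width: 0.396
```

Emit:
carry_out:
  slide:
    - [0,0,0]
    - [0,0,0]
    - [0,0,0]
    - [0,0,0]
    - [0,0,10]
    - [0,0,30]
    - [0,0,35]
    - [0,0,40]
  spin: [0,0,0,0,0,0,0,0]
  fingers: 65

```text
time: 12.65
eef_pos: [0.5513, -0.0969, 0.1187]
orientation: [0.005, 0.619, 0.785, 0.004]
force: [0.8, -0.4, -0.2]
width: 0.65
```

Emit:
carry_out:
  slide:
    - [10,0,20]
    - [10,0,0]
    - [0,0,0]
    - [0,0,0]
    - [0,0,0]
    - [0,0,0]
    - [0,0,0]
    - [0,0,0]
  spin: [0,0,0,0,0,0,0,0]

```text
time: 13.45
eef_pos: [0.572, -0.0969, 0.1418]
orientation: [0.006, 0.619, 0.785, 0.004]
force: [-0.7, -0.0, -0.1]
width: 0.647
```

```bash
python3 - <<'E'
from h import *
s=get_state();print(s["eef_pos"],s["orientation"])
i=camera_info("wrist");im=camera("wrist");cv2.imwrite("pics/w6.png",im[:,:,::-1])
h=cv2.cvtColor(im,cv2.COLOR_RGB2HSV)
for m,st,ce in comps(im,(45,60,30),(85,255,255),300):
    e=cv2.minEnclosingCircle(np.argwhere(m)[:,::-1].astype(np.float32));print(st,e,onz(i,*e[0],.042).round(4))
for m,st,ce in comps(im,(0,0,140),(179,60,255),800):
    W=np.array([onz(i,*p[::-1],.016)[:2] for p in np.argwhere(m)])*1000;print("white",st,cv2.minAreaRect(W.astype(np.float32)))
E
```

```text
[ 0.57199391 -0.09691313  0.1417994 ] [0.00611191 0.61928634 0.78512894 0.00442929]
[ 259  162   49   48 1827] ((283.0, 185.9583282470703), 24.33803367614746) [ 0.555  -0.0995  0.042 ]
white [ 243  141   81   80 4254] ((556.4854125976562, -99.42586517333984), (64.20936584472656, 63.76736068725586), 12.308356285095215)
```

Dish at (0.555,-0.0995) against slab centre (0.5565,-0.0994), so it sits well. Next the blue jar, with the jaws turned along the tray's x.

Emit:
carry_out:
  slide:
    - [-17,-26,0]
    - [-17,-26,0]
    - [-17,-26,0]
    - [-17,-26,0]
    - [-17,-26,0]
    - [-17,-26,0]
    - [-17,-26,0]
    - [-17,-26,0]
  spin: [-8.5,-8.5,-8.5,-8.5,-8.5,-8.5,-8.5,-8.5]
  fingers: 90

```text
time: 14.3
eef_pos: [0.4317, -0.3082, 0.1413]
orientation: [0.008, 0.955, 0.298, 0.001]
force: [1.3, 1.0, 0.6]
width: 0.899
```

Emit:
carry_out:
  slide:
    - [0,0,0]
    - [0,0,0]
    - [0,0,0]
    - [0,0,0]
    - [0,0,0]
    - [0,0,0]
    - [0,0,0]
    - [0,0,0]
  spin: [-8,-8,-6,0,0,0,0,0]

```text
time: 15.1
eef_pos: [0.4286, -0.3124, 0.1412]
orientation: [0.008, 0.995, 0.101, -0.001]
force: [-0.1, 0.0, 0.7]
width: 0.9
```

```bash
cat >> h.py <<'E'
def look(name,cols):
    s=get_state();i=camera_info("wrist");im=camera("wrist");cv2.imwrite(f"pics/{name}.png",im[:,:,::-1]);q=s["orientation"]
    print("eef",s["eef_pos"].round(4),"yaw",np.degrees(2*np.arctan2(q[2],q[1])).round(1),"q",q.round(3),"w",s["width"].round(3),"t",s["time"])
    for c,z in cols:
        for m,st,ce in comps(im,*COL[c],300):
            e=cv2.minEnclosingCircle(np.argwhere(m)[:,::-1].astype(np.float32))
            print(c,st,"circ",np.round(e[0],1),round(e[1],1),onz(i,*e[0],z).round(4),"cen",onz(i,*ce,z).round(4),"px tip",proj(i,s["eef_pos"]).round(0))
    return im,i
E
python3 -c "
from h import *
look('w7',[('blue',.06),('yellow',.06)])"
```

```text
Traceback (most recent call last):
  File "h.py", line 17, in look
    print("eef",s["eef_pos"].round(4),"yaw",np.degrees(2*np.arctan2(q[2],q[1])).round(1),"q",q.round(3),"w",s["width"].round(3),"t",s["time"])
                                                                                                            ^^^^^^^^^^^^^^^^
AttributeError: 'float' object has no attribute 'round'
```

```bash
sed -i 's/s\["width"\].round(3)/round(s["width"],3)/' h.py; python3 -c "
from h import *
look('w7',[('blue',.06),('yellow',.06)])"
```

```text
eef [ 0.4287 -0.3123  0.1412] yaw 11.6 q [ 0.008  0.995  0.101 -0.001] w 0.899 t 15.15
blue [  339     0   221    50 10700] circ [449.   24.5] 112.7 [ 0.5054 -0.1742  0.06  ] cen [ 0.5049 -0.174   0.06  ] px tip [280. 258.]
blue [ 258  163   68   69 3355] circ [291.2 197.4] 34.5 [ 0.4338 -0.2996  0.06  ] cen [ 0.4341 -0.2999  0.06  ] px tip [280. 258.]
yellow [ 434  185   70   65 3452] circ [469.2 217.6] 35.8 [ 0.5596 -0.2885  0.06  ] cen [ 0.5591 -0.2882  0.06  ] px tip [280. 258.]
```

View pics/w7.png

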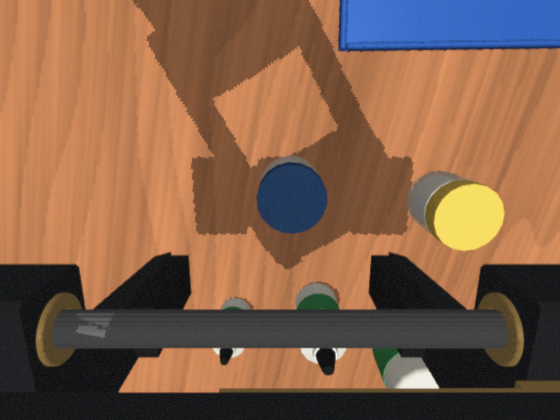

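Blue lid at (292,198) gives (0.434,-0.300). Descending.

Emit:
carry_out:
  slide:
    - [3,6,0]
    - [2,6,-10]
    - [0,0,-30]
    - [0,0,-20]
    - [0,0,-3]
    - [0,0,0]
    - [0,0,0]
    - [0,0,0]
  spin: [0,0,0,0,0,0,0,0]

```text
time: 16.0
eef_pos: [0.4353, -0.2974, 0.0761]
orientation: [0.009, 0.995, 0.102, -0.001]
force: [-0.1, 0.4, -0.0]
width: 0.897
```

Emit:
carry_out:
  slide:
    - [-1,-2,-10]
    - [0,0,-25]
    - [0,0,-20]
    - [0,0,-9]
    - [0,0,-2]
    - [0,0,0]
    - [0,0,0]
    - [0,0,0]
  spin: [0,0,0,0,0,0,0,0]

```text
time: 16.8
eef_pos: [0.4371, -0.3035, 0.012]
orientation: [0.013, 0.995, 0.102, 0.003]
force: [-0.7, -0.2, 0.6]
width: 0.9
```

Emit:
carry_out:
  slide:
    - [0,0,0]
    - [0,0,0]
    - [0,0,0]
    - [0,0,0]
    - [0,0,0]
    - [0,0,0]
    - [0,0,0]
    - [0,0,0]
  spin: [0,0,0,0,0,0,0,0]
  fingers: 0

```text
time: 17.6
eef_pos: [0.438, -0.3045, 0.0138]
orientation: [0.014, 0.995, 0.102, 0.004]
force: [0.4, -0.2, 1.0]
width: 0.56
```

Emit:
carry_out:
  slide:
    - [0,0,20]
    - [0,0,40]
    - [0,0,40]
    - [15,39,10]
    - [15,39,0]
    - [15,39,0]
    - [15,39,0]
    - [15,39,0]
  spin: [0,0,0,0,0,0,0,0]

```text
time: 18.4
eef_pos: [0.5123, -0.1067, 0.1276]
orientation: [0.014, 0.995, 0.096, 0.004]
force: [0.9, -0.7, -1.2]
width: 0.561
```

Emit:
carry_out:
  slide:
    - [15,39,0]
    - [12,35,0]
    - [0,8,0]
    - [0,0,0]
    - [0,0,0]
    - [0,0,0]
    - [0,0,0]
    - [0,0,0]
  spin: [0,0,0,0,0,0,0,0]

```text
time: 19.2
eef_pos: [0.5388, -0.0198, 0.1264]
orientation: [0.013, 0.995, 0.098, 0.003]
force: [-0.7, -1.0, -2.0]
width: 0.555
```

```bash
python3 -c "
from h import *
im,i=look('w8',[('blue',.049)])
z=get_state()['eef_pos'][2]-.0138+.06
for m,st,ce in comps(im,(105,120,20),(120,255,150),300):print(st,ce,onz(i,*ce,z))
"
```

```text
eef [ 0.5388 -0.0198  0.1264] yaw 11.2 q [0.013 0.995 0.098 0.003] w 0.555 t 19.2
blue [   98     0   359   309 78619] circ [279.4 128.5] 218.4 [0.5276 0.0365 0.049 ] cen [0.5295 0.0302 0.049 ] px tip [280. 258.]
blue [204 348 151   9 921] circ [279.  354.5] 75.0 [ 0.561  -0.1328  0.049 ] cen [ 0.555  -0.1314  0.049 ] px tip [280. 258.]
[ 102    5  345  265 1632] [173.57843137  81.02205882] [0.49212204 0.05010561 0.1725579 ]
[420   4  31 261 602] [436.26910299 129.7923588 ] [0.57402044 0.05186454 0.1725579 ]
[ 208  222  147   87 9616] [279.56811564 271.07404326] [ 0.53548918 -0.00489421  0.1725579 ]
[204 348 151   9 504] [275.7281746  351.00595238] [ 0.54049572 -0.03741146  0.1725579 ]
```

View pics/w8.png

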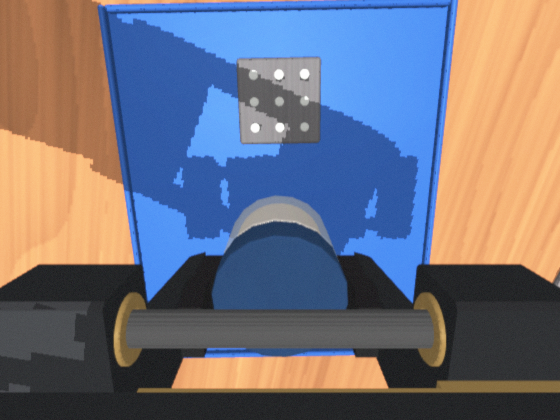

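Lid in the hand spans cols 212..348 with its top at row 222, so its centre is about (280,288). The block top is at (238..321, 57..143).

```bash
python3 -c "
from h import *
i=camera_info('wrist');e=get_state()['eef_pos'];w=lambda u,v,z:onz(i,u,v,z)[:2]
print('lid',w(280,288,e[2]+.0462),'eef',e,proj(i,e+[0,0,.0462]))
B=np.array([w(*p,.034) for p in((238,58),(321,57),(320,143),(241,143))]);print(B,B.mean(0))
G=np.array([w(u,v,.049) for u in(254,279,304.5) for v in(74,101,127.5)]);print('burs',G.mean(0))
"
```

```text
lid [ 0.53695642 -0.01134425] eef [ 0.53885738 -0.01979155  0.1263579 ] [280.58275205 309.53604143]
[[0.49263306 0.07426175]
 [0.54557086 0.08543704]
 [0.55745417 0.03153128]
 [0.50356873 0.02081955]] [0.5248067  0.05301241]
burs [0.52420416 0.05289899]
```

Emit:
carry_out:
  slide:
    - [3,-5,0]
    - [0,-4,-15]
    - [0,0,-30]
    - [0,0,-20]
    - [0,0,-5]
    - [0,0,0]
    - [0,0,0]
    - [0,0,0]
  spin: [0,0,0,0,0,0,0,0]

```text
time: 20.05
eef_pos: [0.5456, -0.034, 0.0579]
orientation: [0.015, 0.995, 0.096, 0.006]
force: [0.5, 1.0, -1.2]
width: 0.56
```

Emit:
carry_out:
  slide:
    - [-3,4,-5]
    - [0,0,-13]
    - [0,0,-10]
    - [0,0,-5]
    - [0,0,-2]
    - [0,0,0]
    - [0,0,0]
    - [0,0,0]
  spin: [0,0,0,0,0,0,0,0]

```text
time: 20.85
eef_pos: [0.5434, -0.0296, 0.0215]
orientation: [0.016, 0.995, 0.096, 0.007]
force: [-1.4, -0.5, -1.0]
width: 0.558
```

Emit:
carry_out:
  slide:
    - [-1,0,-1]
    - [0,0,-1]
    - [0,0,-1]
    - [0,0,0]
    - [0,0,0]
    - [0,0,0]
    - [0,0,0]
    - [0,0,0]
  spin: [0,0,0,0,0,0,0,0]

```text
time: 21.65
eef_pos: [0.5432, -0.0299, 0.0192]
orientation: [0.016, 0.995, 0.096, 0.008]
force: [-0.4, -0.3, -2.1]
width: 0.557
```

Emit:
carry_out:
  slide:
    - [0,0,-1]
    - [0,0,-1]
    - [0,0,0]
    - [0,0,0]
    - [0,0,0]
    - [0,0,0]
    - [0,0,0]
    - [0,0,0]
  spin: [0,0,0,0,0,0,0,0]

```text
time: 22.45
eef_pos: [0.5436, -0.0301, 0.018]
orientation: [0.016, 0.995, 0.096, 0.009]
force: [-0.7, 0.4, -0.0]
width: 0.557
```

Emit:
carry_out:
  slide:
    - [0,0,0]
    - [0,0,0]
    - [0,0,0]
    - [0,0,0]
    - [0,0,15]
    - [0,0,35]
    - [0,0,40]
    - [0,0,40]
  spin: [0,0,0,0,0,0,0,0]
  fingers: 75

```text
time: 23.25
eef_pos: [0.5384, -0.0288, 0.1483]
orientation: [0.014, 0.995, 0.096, 0.003]
force: [1.5, -0.9, 1.6]
width: 0.751
```

Emit:
carry_out:
  slide:
    - [0,0,10]
    - [0,-15,0]
    - [0,0,0]
    - [0,0,0]
    - [0,0,0]
    - [0,0,0]
    - [0,0,0]
    - [0,0,0]
  spin: [0,0,0,0,0,0,0,0]

```text
time: 24.05
eef_pos: [0.5389, -0.0455, 0.1613]
orientation: [0.015, 0.995, 0.096, 0.005]
force: [1.2, -0.2, 0.6]
width: 0.753
```

```bash
python3 -c "
from h import *
im,i=look('w9',[])
h=cv2.cvtColor(im,cv2.COLOR_RGB2HSV);print(h[180:300:8,280].tolist())
for m,st,ce in comps(im,(103,120,20),(125,255,135),400):
    e=cv2.minEnclosingCircle(np.argwhere(m)[:,::-1].astype(np.float32));print(st,e,onz(i,*ce,.064),onz(i,*e[0],.064))
"
```

```text
eef [ 0.5389 -0.0455  0.1613] yaw 11.0 q [0.015 0.995 0.096 0.005] w 0.753 t 24.05
[[108, 155, 105], [107, 155, 107], [108, 160, 105], [108, 158, 108], [109, 160, 107], [26, 24, 219], [26, 25, 221], [36, 28, 183], [65, 107, 202], [65, 93, 200], [65, 93, 203], [65, 79, 123], [65, 75, 153], [109, 182, 225], [109, 180, 227]]
[127   0  50 269 955] ((143.0, 134.0), 134.83705139160156) [0.43342087 0.00199306 0.064     ] [ 0.43519515 -0.01247201  0.064     ]
[355   0  83 281 633] ((396.0, 139.0), 144.9207763671875) [0.62838132 0.01302851 0.064     ] [0.61088458 0.0182515  0.064     ]
[ 254  147   69   68 3611] ((288.4905090332031, 180.42416381835938), 34.6328239440918) [ 0.54233163 -0.02573245  0.064     ] [ 0.54207017 -0.02541875  0.064     ]
```

Jar landed at (0.5422,-0.0256), 2.8 mm towards the slab from the middle. I'll regrip and shift it.

Emit:
carry_out:
  slide:
    - [3,9,0]
    - [0,9,-20]
    - [0,0,-35]
    - [0,0,-25]
    - [0,0,-5]
    - [0,0,0]
    - [0,0,0]
    - [0,0,0]
  spin: [1,0,0,0,0,0,0,0]
  fingers: 90

```text
time: 24.9
eef_pos: [0.5456, -0.0237, 0.0777]
orientation: [0.015, 0.994, 0.108, 0.008]
force: [-0.0, -0.4, 0.3]
width: 0.899
```

Emit:
carry_out:
  slide:
    - [-3,-2,-10]
    - [0,0,-25]
    - [0,0,-18]
    - [0,0,-6]
    - [0,0,0]
    - [0,0,0]
    - [0,0,0]
    - [0,0,0]
  spin: [0,0,0,0,0,0,0,0]

```text
time: 25.7
eef_pos: [0.547, -0.0279, 0.0225]
orientation: [0.017, 0.994, 0.108, 0.014]
force: [0.1, 0.9, -0.1]
width: 0.9
```

Emit:
carry_out:
  slide:
    - [0,0,0]
    - [0,0,0]
    - [0,0,0]
    - [0,0,0]
    - [0,0,0]
    - [0,0,0]
    - [0,0,0]
    - [0,0,0]
  spin: [0,0,0,0,0,0,0,0]
  fingers: 0

```text
time: 26.5
eef_pos: [0.5479, -0.0281, 0.024]
orientation: [0.018, 0.994, 0.108, 0.015]
force: [0.2, -0.8, 0.5]
width: 0.561
```

Emit:
carry_out:
  slide:
    - [0,0,3]
    - [-3,1,1]
    - [-3,1,0]
    - [-1,0,0]
    - [0,0,0]
    - [0,0,0]
    - [0,0,0]
    - [0,0,0]
  spin: [0,0,0,0,0,0,0,0]

```text
time: 27.3
eef_pos: [0.5395, -0.0256, 0.0277]
orientation: [0.018, 0.994, 0.108, 0.014]
force: [-0.6, -0.3, -0.3]
width: 0.563
```

Emit:
carry_out:
  slide:
    - [2,0,0]
    - [0,0,-1]
    - [0,0,-2]
    - [0,0,-2]
    - [0,0,0]
    - [0,0,0]
    - [0,0,0]
    - [0,0,0]
  spin: [0,0,0,0,0,0,0,0]

```text
time: 28.1
eef_pos: [0.5424, -0.0259, 0.024]
orientation: [0.018, 0.994, 0.108, 0.015]
force: [-0.5, 0.9, 1.8]
width: 0.559
```

Emit:
carry_out:
  slide:
    - [-1,0,0]
    - [0,0,0]
    - [0,0,0]
    - [0,0,0]
    - [0,0,0]
    - [0,0,0]
    - [0,0,0]
    - [0,0,0]
  spin: [0,0,0,0,0,0,0,0]

```text
time: 28.9
eef_pos: [0.5416, -0.0259, 0.024]
orientation: [0.018, 0.994, 0.108, 0.015]
force: [-0.0, 0.3, 0.3]
width: 0.562
```

Emit:
carry_out:
  slide:
    - [0,0,0]
    - [0,0,0]
    - [0,0,0]
    - [0,0,0]
    - [0,0,15]
    - [0,0,35]
    - [0,0,40]
    - [0,0,40]
  spin: [0,0,0,0,0,0,0,0]
  fingers: 80

```text
time: 29.7
eef_pos: [0.5358, -0.0246, 0.1541]
orientation: [0.016, 0.994, 0.108, 0.009]
force: [1.4, 1.1, -0.4]
width: 0.797
```

Emit:
carry_out:
  slide:
    - [0,-10,10]
    - [0,-10,0]
    - [0,0,0]
    - [0,0,0]
    - [0,0,0]
    - [0,0,0]
    - [0,0,0]
    - [0,0,0]
  spin: [0,0,0,0,0,0,0,0]

```text
time: 30.5
eef_pos: [0.5362, -0.0458, 0.1671]
orientation: [0.016, 0.994, 0.108, 0.01]
force: [0.6, -0.3, 0.1]
width: 0.795
```

```bash
python3 -c "
from h import *
im,i=look('w10',[])
for m,st,ce in comps(im,(103,120,20),(125,255,135),400):
    e=cv2.minEnclosingCircle(np.argwhere(m)[:,::-1].astype(np.float32));print(st,e,onz(i,*ce,.064),onz(i,*e[0],.064))
for m,st,ce in comps(im,(45,60,30),(85,255,255),300): print('dish',st,ce,onz(i,*ce,.04))
"
```

```text
eef [ 0.5362 -0.0458  0.1671] yaw 12.4 q [0.016 0.994 0.108 0.01 ] w 0.795 t 30.5
[134   0  31 263 956] ((146.5, 131.0), 131.50390625) [0.43208561 0.00084755 0.064     ] [ 0.43356199 -0.01342718  0.064     ]
[ 169    0  271  307 1011] ((316.5, 153.0), 195.99819946289062) [ 0.59817418 -0.03169448  0.064     ] [ 0.55598812 -0.00268517  0.064     ]
[ 255  141   68   68 3550] ((288.6642150878906, 174.73431396484375), 34.9333381652832) [ 0.53978845 -0.02284042  0.064     ] [ 0.53965851 -0.02266172  0.064     ]
dish [ 266  235   41   43 1375] [285.87345455 256.71709091] [ 0.5552685  -0.09755501  0.04      ]
```

Blue jar now at (0.5397,-0.0227), within 0.5 mm of the middle. On to the red jar.

Emit:
carry_out:
  slide:
    - [-6,47,0]
    - [-6,47,0]
    - [-6,47,0]
    - [-6,47,0]
    - [-6,47,0]
    - [-6,47,0]
    - [-6,47,0]
    - [-6,47,0]
  spin: [0,0,0,0,0,0,0,0]
  fingers: 78

```text
time: 31.35
eef_pos: [0.4864, 0.3377, 0.1675]
orientation: [0.017, 0.995, 0.102, 0.012]
force: [1.3, 1.0, 0.7]
width: 0.782
```

Emit:
carry_out:
  slide:
    - [-4,40,-10]
    - [0,15,-15]
    - [0,0,0]
    - [0,0,0]
    - [0,0,0]
    - [0,0,0]
    - [0,0,0]
    - [0,0,0]
  spin: [0,0,0,0,0,0,0,0]

```text
time: 32.15
eef_pos: [0.4813, 0.3986, 0.144]
orientation: [0.016, 0.994, 0.104, 0.013]
force: [0.3, 0.2, 0.5]
width: 0.781
```

```bash
python3 -c "
from h import *
im,i=look('w11',[('red',.06)])
for n,lo,hi in(('turq',(85,120,60),(95,255,255)),('purp',(130,80,40),(150,255,255))):
  for m,st,ce in comps(im,lo,hi,400):
    print(n,st,onz(i,*ce,.06))
"
```

```text
eef [0.4813 0.3986 0.144 ] yaw 12.0 q [0.016 0.994 0.104 0.013] w 0.781 t 32.15
turq [ 110  135   87   75 4946] [0.39253225 0.40861174 0.06      ]
purp [ 368   67   95   77 5644] [0.55588309 0.48734708 0.06      ]
```

```bash
python3 -c "
from h import *
i=camera_info('wrist');im=cv2.imread('pics/w11.png')[:,:,::-1].copy()
h=cv2.cvtColor(im,cv2.COLOR_RGB2HSV);m=(((h[:,:,0]<6)|(h[:,:,0]>172))&(h[:,:,1]>170)&(h[:,:,2]>50)).astype(np.uint8)
n,l,s,c=cv2.connectedComponentsWithStats(m)
for k in range(1,n):
  if s[k][4]>300:
    e=cv2.minEnclosingCircle(np.argwhere(l==k)[:,::-1].astype(np.float32));print(s[k],e,onz(i,*e[0],.06),onz(i,*c[k],.06))
"
```

```text
[ 251  163   69   70 3790] ((284.4741516113281, 197.52908325195312), 35.12710952758789) [0.4845708  0.40867493 0.06      ] [0.48464611 0.40872745 0.06      ]
```

Red lid centre at (284,198) gives (0.4846,0.4087).

Emit:
carry_out:
  slide:
    - [1,5,0]
    - [0,3,-10]
    - [0,0,-30]
    - [0,0,-20]
    - [0,0,-5]
    - [0,0,0]
    - [0,0,0]
    - [0,0,0]
  spin: [0,0,0,0,0,0,0,0]

```text
time: 33.0
eef_pos: [0.4836, 0.4083, 0.0773]
orientation: [0.015, 0.994, 0.104, 0.015]
force: [0.8, -0.5, 0.2]
width: 0.778
```

Emit:
carry_out:
  slide:
    - [0,0,-10]
    - [0,0,-25]
    - [-1,1,-18]
    - [0,1,-8]
    - [0,0,0]
    - [0,0,0]
    - [0,0,0]
    - [0,0,0]
  spin: [0,0,0,0,0,0,0,0]

```text
time: 33.8
eef_pos: [0.4865, 0.4127, 0.0195]
orientation: [0.013, 0.994, 0.104, 0.02]
force: [0.7, -0.8, -0.4]
width: 0.777
```

Emit:
carry_out:
  slide:
    - [0,0,0]
    - [0,0,0]
    - [0,0,0]
    - [0,0,0]
    - [0,0,0]
    - [0,0,0]
    - [0,0,0]
    - [0,0,0]
  spin: [0,0,0,0,0,0,0,0]
  fingers: 0

```text
time: 34.6
eef_pos: [0.4873, 0.4131, 0.021]
orientation: [0.012, 0.994, 0.104, 0.021]
force: [-0.9, -0.2, -0.1]
width: 0.56
```

Emit:
carry_out:
  slide:
    - [0,0,20]
    - [0,0,40]
    - [0,0,40]
    - [10,-30,10]
    - [13,-45,0]
    - [13,-45,0]
    - [13,-45,0]
    - [13,-45,0]
  spin: [0,0,0,0,0,0,0,0]

```text
time: 35.4
eef_pos: [0.5465, 0.2012, 0.1338]
orientation: [0.013, 0.994, 0.109, 0.02]
force: [1.0, -0.1, -1.8]
width: 0.558
```

Emit:
carry_out:
  slide:
    - [14,-45,0]
    - [14,-45,0]
    - [14,-45,0]
    - [14,-45,0]
    - [14,-45,0]
    - [10,-35,0]
    - [0,0,0]
    - [0,0,0]
  spin: [0,0,0,0,0,0,0,0]

```text
time: 36.2
eef_pos: [0.6279, -0.077, 0.1332]
orientation: [0.013, 0.994, 0.106, 0.02]
force: [-1.0, -0.0, -0.8]
width: 0.559
```

Emit:
carry_out:
  slide:
    - [2,-2,-5]
    - [0,0,-25]
    - [0,0,-25]
    - [0,0,-13]
    - [0,0,-5]
    - [0,0,0]
    - [0,0,0]
    - [0,0,0]
  spin: [0,0,0,0,0,0,0,0]

```text
time: 37.0
eef_pos: [0.6299, -0.0711, 0.0588]
orientation: [0.013, 0.994, 0.11, 0.021]
force: [-0.6, 0.3, -2.6]
width: 0.559
```

Emit:
carry_out:
  slide:
    - [1,-4,-3]
    - [0,-3,-12]
    - [0,0,-10]
    - [0,0,-4]
    - [0,0,0]
    - [0,0,0]
    - [0,0,0]
    - [0,0,0]
  spin: [-0.5,0,0,0,0,0,0,0]

```text
time: 37.8
eef_pos: [0.6322, -0.0797, 0.029]
orientation: [0.014, 0.994, 0.105, 0.023]
force: [0.3, -0.0, -1.4]
width: 0.561
```

Emit:
carry_out:
  slide:
    - [-1,0,-1]
    - [0,0,-1]
    - [0,0,-1]
    - [0,0,-1]
    - [0,0,0]
    - [0,0,0]
    - [0,0,0]
    - [0,0,0]
  spin: [0,0,0,0,0,0,0,0]

```text
time: 38.6
eef_pos: [0.6317, -0.0796, 0.0256]
orientation: [0.014, 0.994, 0.105, 0.023]
force: [-0.1, -0.6, -0.9]
width: 0.561
```

Emit:
carry_out:
  slide:
    - [0,0,-1]
    - [0,0,0]
    - [0,0,0]
    - [0,0,0]
    - [0,0,0]
    - [0,0,0]
    - [0,0,0]
    - [0,0,0]
  spin: [0,0,0,0,0,0,0,0]

```text
time: 39.4
eef_pos: [0.6321, -0.0799, 0.025]
orientation: [0.014, 0.994, 0.105, 0.024]
force: [-0.8, 0.1, -0.9]
width: 0.564
```

Emit:
carry_out:
  slide:
    - [0,0,0]
    - [0,0,0]
    - [0,0,0]
    - [0,0,0]
    - [0,0,15]
    - [0,0,35]
    - [0,0,40]
    - [0,0,40]
  spin: [0,0,0,0,0,0,0,0]
  fingers: 80

```text
time: 40.2
eef_pos: [0.6272, -0.0784, 0.1549]
orientation: [0.012, 0.994, 0.105, 0.018]
force: [0.2, 0.3, 0.3]
width: 0.796
```

Emit:
carry_out:
  slide:
    - [0,-10,10]
    - [0,-10,0]
    - [0,0,0]
    - [0,0,0]
    - [0,0,0]
    - [0,0,0]
    - [0,0,0]
    - [0,0,0]
  spin: [0,0,0,0,0,0,0,0]

```text
time: 41.0
eef_pos: [0.6278, -0.0999, 0.1678]
orientation: [0.012, 0.994, 0.105, 0.02]
force: [0.3, 0.4, -0.5]
width: 0.798
```

```bash
cat >> h.py <<'E'
def redlid(im,i,z):
    h=cv2.cvtColor(im,cv2.COLOR_RGB2HSV);m=(((h[:,:,0]<6)|(h[:,:,0]>172))&(h[:,:,1]>170)&(h[:,:,2]>50)).astype(np.uint8)
    n,l,s,c=cv2.connectedComponentsWithStats(m)
    for k in range(1,n):
        if s[k][4]>300:
            e=cv2.minEnclosingCircle(np.argwhere(l==k)[:,::-1].astype(np.float32));print("red",s[k],onz(i,*e[0],z),onz(i,*c[k],z))
E
python3 -c "
from h import *
im,i=look('w12',[]);redlid(im,i,.064)
for m,st,ce in comps(im,(0,0,140),(179,60,255),500):
    W=np.array([onz(i,*p[::-1],.016)[:2] for p in np.argwhere(m)])*1000;print('white',st,cv2.minAreaRect(W.astype(np.float32)))
"
```

```text
eef [ 0.6278 -0.0999  0.1678] yaw 12.0 q [0.012 0.994 0.105 0.02 ] w 0.798 t 41.0
red [ 252  152   64   66 3251] [ 0.63114423 -0.08403721  0.064     ] [ 0.63118719 -0.08415796  0.064     ]
white [ 459    0  101  207 8082] ((813.1688842773438, 0.31003570556640625), (89.82831573486328, 177.69895935058594), 25.02851676940918)
white [ 155  135   78   74 3691] ((557.5403442382812, -98.6324462890625), (64.31437683105469, 64.2408447265625), 11.961307525634766)
```

Red jar at (0.6311,-0.0840), about 18–19.5 mm from the slab and within 1.5 mm of its centre line. Next the bottle, jaws along y to stay clear of the large bottle.

Emit:
carry_out:
  slide:
    - [-17,-39,0]
    - [-17,-39,0]
    - [-17,-39,0]
    - [-17,-39,0]
    - [-17,-39,0]
    - [-17,-39,0]
    - [-17,-39,0]
    - [-16,-38,0]
  spin: [8.5,8.5,8.5,8.5,8.5,8.5,8.5,8.5]
  fingers: 70

```text
time: 41.85
eef_pos: [0.4924, -0.4078, 0.1678]
orientation: [-0.001, 0.767, 0.641, 0.024]
force: [0.8, -0.3, 0.8]
width: 0.698
```

Emit:
carry_out:
  slide:
    - [0,0,0]
    - [0,0,0]
    - [0,0,0]
    - [0,0,0]
    - [0,0,0]
    - [0,0,0]
    - [0,0,0]
    - [0,0,0]
  spin: [8,2,0,0,0,0,0,0]

```text
time: 42.65
eef_pos: [0.4897, -0.4132, 0.1673]
orientation: [-0.003, 0.708, 0.706, 0.023]
force: [1.0, -0.4, -0.1]
width: 0.702
```

```bash
python3 -c "
from h import *
im,i=look('w13',[('green',.025)])
for m,st,ce in comps(im,(0,0,150),(179,60,255),300): print('white',st,ce.round(1),onz(i,*ce,.066).round(4))
"
```

```text
eef [ 0.4897 -0.4132  0.1673] yaw 89.9 q [-0.003  0.708  0.706  0.023] w 0.702 t 42.65
green [239 245  57  31 748] circ [267.1 271.6] 28.2 [ 0.5638 -0.4203  0.025 ] cen [ 0.5483 -0.4205  0.025 ] px tip [281. 260.]
white [ 231   74   38   41 1018] [249.4  94.3] [ 0.4097 -0.4309  0.066 ]
white [ 262  170   48   44 1252] [285.2 188.8] [ 0.4767 -0.4059  0.066 ]
white [ 235  273   64   37 1777] [266.8 291.8] [ 0.5622 -0.4207  0.066 ]
white [ 209  348   97   41 2200] [258.3 366.8] [ 0.6348 -0.4289  0.066 ]
```

View pics/w13.png

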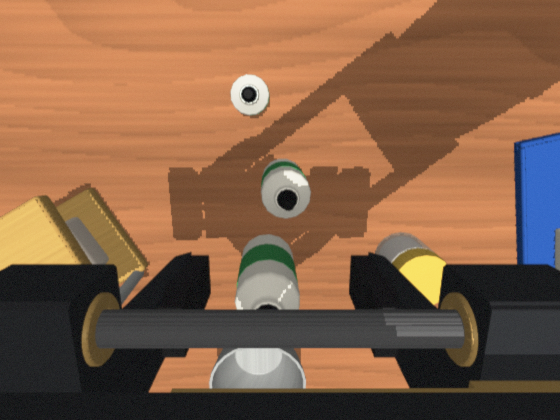

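Middle bottle: nozzle at (287,199), shoulder circle about (286,194). The large one is under the bar at (267,270) and the small one at (249,94).

```bash
python3 -c "
from h import *
i=camera_info('wrist');print(onz(i,287,199,.096),onz(i,286,194,.063),'large',onz(i,267,310,.131),onz(i,267,292,.09))"
```

```text
[ 0.47704812 -0.40629245  0.096     ] [ 0.48140983 -0.40515085  0.063     ] large [ 0.5392454  -0.42043673  0.131     ] [ 0.54923468 -0.42040554  0.09      ]
```

Emit:
carry_out:
  slide:
    - [-6,3,0]
    - [-6,3,-15]
    - [0,0,-30]
    - [0,0,-25]
    - [0,0,-5]
    - [0,0,0]
    - [0,0,0]
    - [0,0,0]
  spin: [0,0,0,0,0,0,0,0]

```text
time: 43.5
eef_pos: [0.4771, -0.4073, 0.0944]
orientation: [-0.0, 0.707, 0.706, 0.023]
force: [0.0, 0.7, 0.3]
width: 0.696
```

Emit:
carry_out:
  slide:
    - [0,0,-8]
    - [0,0,-20]
    - [0,0,-20]
    - [0,0,-10]
    - [0,0,-3]
    - [0,0,0]
    - [0,0,0]
    - [0,0,0]
  spin: [0,0,0,0,0,0,0,0]

```text
time: 44.3
eef_pos: [0.4802, -0.4111, 0.0373]
orientation: [0.006, 0.707, 0.707, 0.022]
force: [-0.8, -0.1, 0.1]
width: 0.698
```

Emit:
carry_out:
  slide:
    - [0,0,0]
    - [0,0,0]
    - [0,0,0]
    - [0,0,0]
    - [0,0,0]
    - [0,0,0]
    - [0,0,0]
    - [0,0,0]
  spin: [0,0,0,0,0,0,0,0]
  fingers: 0

```text
time: 45.1
eef_pos: [0.481, -0.4119, 0.0391]
orientation: [0.007, 0.707, 0.707, 0.022]
force: [-0.2, -0.4, -0.6]
width: 0.418
```

Grip is a bit high, so I'll reopen, go 9 mm lower and grip again.

Emit:
carry_out:
  slide:
    - [0,0,0]
    - [0,0,0]
    - [0,0,0]
    - [-1,1,-4]
    - [-1,1,-6]
    - [0,0,0]
    - [0,0,0]
    - [0,0,0]
  spin: [0,0,0,0,0,0,0,0]
  fingers: 65

```text
time: 45.9
eef_pos: [0.4785, -0.4095, 0.0278]
orientation: [0.007, 0.707, 0.707, 0.022]
force: [0.5, 0.5, -0.1]
width: 0.648
```

Emit:
carry_out:
  slide:
    - [0,0,0]
    - [0,0,0]
    - [0,0,0]
    - [0,0,0]
    - [0,0,0]
    - [0,0,0]
    - [0,0,0]
    - [0,0,0]
  spin: [0,0,0,0,0,0,0,0]
  fingers: 0

```text
time: 46.7
eef_pos: [0.4787, -0.4095, 0.028]
orientation: [0.007, 0.707, 0.707, 0.022]
force: [0.6, 0.3, -0.5]
width: 0.423
```

Emit:
carry_out:
  slide:
    - [0,0,20]
    - [0,0,40]
    - [0,0,40]
    - [-2,30,10]
    - [-2,45,0]
    - [-2,45,0]
    - [-2,45,0]
    - [-2,45,0]
  spin: [0,0,0,0,0,0,0,0]

```text
time: 47.5
eef_pos: [0.4664, -0.1983, 0.1412]
orientation: [0.008, 0.71, 0.704, 0.022]
force: [1.7, 0.4, -1.8]
width: 0.424
```

Emit:
carry_out:
  slide:
    - [-2,45,0]
    - [-2,45,0]
    - [-2,45,0]
    - [-2,45,0]
    - [-2,35,0]
    - [-2,20,0]
    - [0,0,0]
    - [0,0,0]
  spin: [0,0,0,0,0,0,0,0]

```text
time: 48.3
eef_pos: [0.4504, 0.0509, 0.1418]
orientation: [0.009, 0.708, 0.706, 0.023]
force: [0.9, -0.3, -1.3]
width: 0.421
```

Emit:
carry_out:
  slide:
    - [4,-6,0]
    - [4,-6,-15]
    - [0,0,-30]
    - [0,0,-20]
    - [0,0,-5]
    - [0,0,0]
    - [0,0,0]
    - [0,0,0]
  spin: [0,0,0,0,0,0,0,0]

```text
time: 49.1
eef_pos: [0.4642, 0.0279, 0.0727]
orientation: [0.013, 0.712, 0.702, 0.024]
force: [-0.6, -1.1, -0.7]
width: 0.425
```

```bash
python3 -c "
from h import *
im,i=look('w14',[])"
```

```text
eef [0.4642 0.0279 0.0727] yaw 89.2 q [0.013 0.712 0.702 0.024] w 0.425 t 49.1
```

View pics/w14.png

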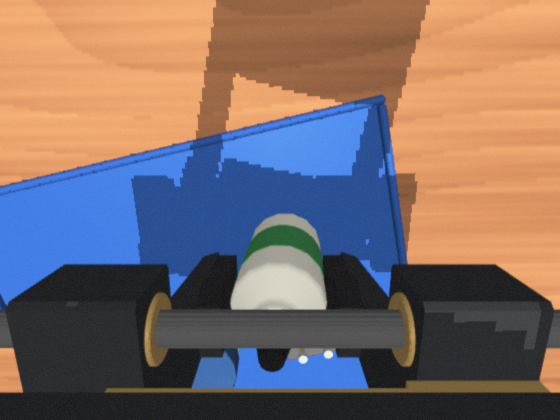

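The bottle hangs at about (280,260) in the fingers, over the tray floor and clear of its edges. Correcting and lowering.

Emit:
carry_out:
  slide:
    - [-3,6,0]
    - [-3,6,-5]
    - [0,0,-15]
    - [0,0,-10]
    - [0,0,-3]
    - [0,0,0]
    - [0,0,0]
    - [0,0,0]
  spin: [0,0,0,0,0,0,0,0]

```text
time: 49.95
eef_pos: [0.459, 0.0426, 0.0409]
orientation: [0.015, 0.711, 0.703, 0.026]
force: [-0.2, -0.4, -1.4]
width: 0.428
```

Emit:
carry_out:
  slide:
    - [0,-3,0]
    - [0,0,-2]
    - [0,0,-2]
    - [0,0,-2]
    - [0,0,0]
    - [0,0,0]
    - [0,0,0]
    - [0,0,0]
  spin: [0,0,0,0,0,0,0,0]

```text
time: 50.75
eef_pos: [0.46, 0.0389, 0.0353]
orientation: [0.015, 0.711, 0.702, 0.026]
force: [-0.0, -0.2, -1.0]
width: 0.427
```

Emit:
carry_out:
  slide:
    - [-1,0,-1]
    - [0,0,-1]
    - [0,0,-1]
    - [0,0,0]
    - [0,0,0]
    - [0,0,0]
    - [0,0,0]
    - [0,0,0]
  spin: [0,0,0,0,0,0,0,0]

```text
time: 51.55
eef_pos: [0.4589, 0.039, 0.0321]
orientation: [0.015, 0.711, 0.703, 0.026]
force: [-0.2, -0.2, -0.6]
width: 0.425
```

Emit:
carry_out:
  slide:
    - [0,0,-1]
    - [0,0,0]
    - [0,0,0]
    - [0,0,0]
    - [0,0,0]
    - [0,0,0]
    - [0,0,0]
    - [0,0,0]
  spin: [0,0,0,0,0,0,0,0]

```text
time: 52.35
eef_pos: [0.4598, 0.0389, 0.0318]
orientation: [0.016, 0.711, 0.703, 0.027]
force: [-1.1, 0.0, 1.2]
width: 0.426
```

Emit:
carry_out:
  slide:
    - [0,0,0]
    - [0,0,0]
    - [0,0,0]
    - [0,0,0]
    - [0,0,15]
    - [0,0,35]
    - [0,0,40]
    - [0,0,40]
  spin: [0,0,0,0,0,0,0,0]
  fingers: 65

```text
time: 53.15
eef_pos: [0.4537, 0.0398, 0.1595]
orientation: [0.01, 0.711, 0.702, 0.023]
force: [0.4, 0.6, 0.3]
width: 0.651
```

Emit:
carry_out:
  slide:
    - [20,0,20]
    - [20,0,5]
    - [0,0,0]
    - [0,0,0]
    - [0,0,0]
    - [0,0,0]
    - [0,0,0]
    - [0,0,0]
  spin: [0,0,0,0,0,0,0,0]

```text
time: 53.95
eef_pos: [0.494, 0.0398, 0.1895]
orientation: [0.013, 0.711, 0.703, 0.024]
force: [-0.5, -0.6, 0.3]
width: 0.647
```

```bash
python3 -c "
from h import *
im,i=look('w15',[])
for m,st,ce in comps(im,(0,0,150),(179,60,255),300): print('white',st,ce.round(1),onz(i,*ce,.07).round(4))
for m,st,ce in comps(im,(0,0,0),(179,255,60),60): print('black',st,ce.round(1),onz(i,*ce,.1).round(4))
h=cv2.cvtColor(im,cv2.COLOR_RGB2HSV)
for m,st,ce in comps(im,(0,0,60),(179,70,150),500): print('grey',st,ce.round(1),onz(i,*ce,.034).round(4))
"
```

```text
eef [0.494  0.0398 0.1895] yaw 89.3 q [0.013 0.711 0.703 0.024] w 0.647 t 53.95
white [ 256  131   48   49 1493] [279.8 154.1] [0.4601 0.0417 0.07  ]
white [  98  207   80   72 2425] [142.9 237.4] [ 0.5273 -0.0724  0.07  ]
black [272 152  18  18 247] [280.1 160.3] [0.46   0.0414 0.1   ]
black [258 178  56  17 305] [285.3 185.6] [0.478  0.0449 0.1   ]
black [    0   253   560   167 51986] [270.1 346.8] [0.6144 0.0315 0.1   ]
grey [ 257  181   70   69 3256] [291.9 215.2] [0.5217 0.0528 0.034 ]
grey [191 203  48  34 630] [219.3 214.2] [ 0.5196 -0.0139  0.034 ]
grey [  106   310   348    39 12056] [279.2 330.1] [0.6458 0.0397 0.034 ]
grey [485 311  44  44 661] [513.  326.3] [0.6468 0.2825 0.034 ]
```

View pics/w15.png

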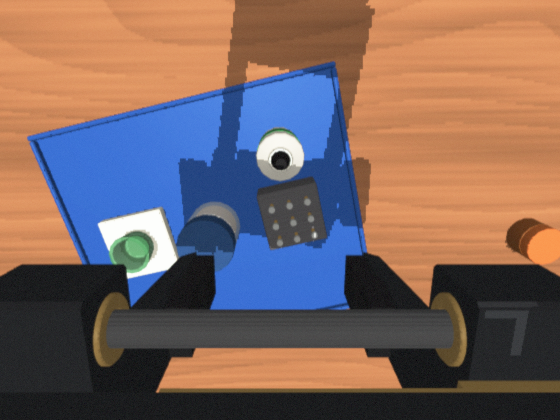

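Bottle nozzle at (280,160) gives (0.460,0.0415): gap to the block about 17–18 mm, about 2.5 mm off the centre line, standing upright. That's good enough. Next the pot, now at (545,245).

Emit:
carry_out:
  slide:
    - [9,33,0]
    - [9,33,0]
    - [9,33,0]
    - [9,33,0]
    - [9,33,0]
    - [9,33,0]
    - [9,33,0]
    - [9,28,0]
  spin: [1,0,0,0,0,0,0,0]
  fingers: 70

```text
time: 54.8
eef_pos: [0.5664, 0.3049, 0.1883]
orientation: [0.013, 0.707, 0.706, 0.023]
force: [0.8, -0.6, 0.5]
width: 0.705
```

Emit:
carry_out:
  slide:
    - [0,0,-20]
    - [0,0,-25]
    - [0,0,0]
    - [0,0,0]
    - [0,0,0]
    - [0,0,0]
    - [0,0,0]
    - [0,0,0]
  spin: [0,0,0,0,0,0,0,0]

```text
time: 55.6
eef_pos: [0.5685, 0.3095, 0.1462]
orientation: [0.014, 0.706, 0.708, 0.026]
force: [0.3, -0.1, -0.8]
width: 0.701
```

```bash
python3 -c "
from h import *
im,i=look('w16',[('orange',.034)])
for m,st,ce in comps(im,(5,200,170),(17,255,255),200): print(st,ce,onz(i,*ce,.034), onz(i,st[0]+st[2]/2,st[1]+st[3]/2,.034))
"
```

```text
eef [0.5685 0.3095 0.1462] yaw 90.1 q [0.014 0.706 0.708 0.026] w 0.701 t 55.6
```

```bash
python3 -c "
from h import *
i=camera_info('wrist');im=cv2.imread('pics/w16.png')[:,:,::-1].copy();print(proj(i,(.56,.302,.034)))
for m,st,ce in comps(im,(5,228,60),(20,255,255),200):
    e=cv2.minEnclosingCircle(np.argwhere(m)[:,::-1].astype(np.float32));print(st,ce,e,onz(i,*ce,.034), onz(i,*e[0],.034))
"
```

```text
[268.31046369 187.66750527]
```

```bash
python3 -c "
from h import *
i=camera_info('wrist');im=cv2.imread('pics/w16.png')[:,:,::-1].copy()
h=cv2.cvtColor(im,cv2.COLOR_RGB2HSV);print(h[150:250:10,268].tolist(),h[190,200:340:10].tolist())
for m,st,ce in comps(im,(5,190,60),(20,255,255),200):
    e=cv2.minEnclosingCircle(np.argwhere(m)[:,::-1].astype(np.float32));print(st,ce,e,onz(i,*ce,.034), onz(i,*e[0],.034))
"
```

```text
[[12, 145, 217], [11, 199, 118], [11, 187, 162], [10, 181, 163], [11, 185, 163], [11, 186, 160], [12, 147, 116], [12, 140, 111], [11, 145, 107], [13, 146, 112]] [[12, 144, 119], [13, 144, 117], [11, 146, 119], [11, 141, 119], [12, 149, 123], [11, 184, 162], [11, 185, 160], [11, 187, 162], [11, 185, 163], [12, 146, 122], [12, 143, 125], [13, 141, 125], [12, 145, 125], [12, 144, 124]]
```

```bash
python3 -c "
from h import *
i=camera_info('wrist');im=cv2.imread('pics/w16.png')[:,:,::-1].copy()
for m,st,ce in comps(cv2.medianBlur(im,5),(8,168,140),(14,200,180),300):
    e=cv2.minEnclosingCircle(np.argwhere(m)[:,::-1].astype(np.float32));print(st,ce,e,onz(i,*ce,.034), onz(i,*e[0],.034))
"
```

```text
[ 241  162   47   46 1707] [263.90568248 184.2893966 ] ((263.89129638671875, 184.5), 23.542858123779297) [0.55731494 0.29861054 0.034     ] [0.55748173 0.29859778 0.034     ]
```

Pot lid centre at (264,184) gives (0.5575,0.2986).

Emit:
carry_out:
  slide:
    - [-6,-6,0]
    - [-6,-6,-15]
    - [0,0,-35]
    - [0,0,-30]
    - [0,0,-10]
    - [0,0,-3]
    - [0,0,0]
    - [0,0,0]
  spin: [0,0,0,0,0,0,0,0]

```text
time: 56.45
eef_pos: [0.5571, 0.2959, 0.056]
orientation: [0.015, 0.706, 0.708, 0.029]
force: [0.1, -0.7, -0.1]
width: 0.703
```

Emit:
carry_out:
  slide:
    - [0,1,-10]
    - [-1,1,-20]
    - [-1,0,-20]
    - [0,0,-10]
    - [0,0,-3]
    - [0,0,0]
    - [0,0,0]
    - [0,0,0]
  spin: [0,0,0,0,0,0,0,0]

```text
time: 57.25
eef_pos: [0.5608, 0.3003, -0.0026]
orientation: [0.019, 0.706, 0.708, 0.035]
force: [0.5, -0.6, 0.5]
width: 0.699
```

Emit:
carry_out:
  slide:
    - [0,0,0]
    - [0,0,0]
    - [0,0,0]
    - [0,0,0]
    - [0,0,0]
    - [0,0,0]
    - [0,0,0]
    - [0,0,0]
  spin: [0,0,0,0,0,0,0,0]
  fingers: 0

```text
time: 58.05
eef_pos: [0.562, 0.3006, -0.0007]
orientation: [0.019, 0.705, 0.708, 0.036]
force: [-0.1, -0.6, -0.1]
width: 0.424
```

Emit:
carry_out:
  slide:
    - [0,0,20]
    - [0,0,45]
    - [0,0,45]
    - [0,-30,20]
    - [-3,-45,0]
    - [-3,-45,0]
    - [-3,-45,0]
    - [-3,-45,0]
  spin: [0,0,0,0,0,0,0,0]

```text
time: 58.85
eef_pos: [0.5474, 0.0889, 0.1343]
orientation: [0.02, 0.702, 0.711, 0.037]
force: [0.8, -0.8, -0.7]
width: 0.424
```

Emit:
carry_out:
  slide:
    - [-3,-45,0]
    - [-3,-40,0]
    - [0,-20,0]
    - [0,0,0]
    - [0,0,0]
    - [0,0,0]
    - [0,0,0]
    - [0,0,0]
  spin: [0,0,0,0,0,0,0,0]

```text
time: 59.65
eef_pos: [0.54, -0.0226, 0.1349]
orientation: [0.021, 0.703, 0.71, 0.037]
force: [-0.4, 0.0, 0.5]
width: 0.422
```

```bash
python3 -c "
from h import *
im,i=look('w17',[]);e=get_state()['eef_pos'];z=e[2]+.0007+.034
for m,st,ce in comps(cv2.medianBlur(im,5),(5,150,60),(20,255,255),300):
    print(st,ce)
    P=np.argwhere(m)[:,::-1]; print([ (r,P[P[:,1]==r][:,0].min(),P[P[:,1]==r][:,0].max()) for r in range(st[1],st[1]+st[3],6)])
print('proj lid if at eef',proj(i,[e[0],e[1],z]),proj(i,[e[0]-.0045,e[1],z]))
for m,st,ce in comps(im,(103,120,20),(125,255,135),300): print('jar',st,ce,onz(i,*ce,.064))
"
```

```text
eef [ 0.54   -0.0226  0.1349] yaw 90.5 q [0.021 0.703 0.71  0.037] w 0.422 t 59.65
[ 232  219   96   91 6738] [279.28539626 269.64336598]
[(219, np.int64(272), np.int64(277)), (225, np.int64(258), np.int64(300)), (231, np.int64(251), np.int64(305)), (237, np.int64(253), np.int64(306)), (243, np.int64(251), np.int64(309)), (249, np.int64(245), np.int64(314)), (255, np.int64(240), np.int64(318)), (261, np.int64(238), np.int64(319)), (267, np.int64(236), np.int64(322)), (273, np.int64(235), np.int64(324)), (279, np.int64(233), np.int64(326)), (285, np.int64(232), np.int64(327)), (291, np.int64(233), np.int64(326)), (297, np.int64(234), np.int64(325)), (303, np.int64(237), np.int64(323)), (309, np.int64(290), np.int64(312))]
proj lid if at eef [283.45470014 300.10168343] [283.61696931 290.17966222]
jar [230   0 151  35 602] [303.44684385  15.66943522] [ 0.42269056 -0.00946456  0.064     ]
jar [391   0  67 273 716] [442.15921788 140.07960894] [0.49131483 0.08090813 0.064     ]
jar [ 53  73 115 193 563] [ 95.24333925 172.51687389] [ 0.51342084 -0.13992988  0.064     ]
jar [ 240  172   74   63 3028] [276.2331572 199.7998679] [ 0.53128324 -0.02400547  0.064     ]
```

Emit:
carry_out:
  slide:
    - [3,1,0]
    - [0,0,-10]
    - [0,0,-20]
    - [0,0,-15]
    - [0,0,-5]
    - [0,0,0]
    - [0,0,0]
    - [0,0,0]
  spin: [0,0,0,0,0,0,0,0]

```text
time: 60.5
eef_pos: [0.5436, -0.0193, 0.0819]
orientation: [0.021, 0.702, 0.711, 0.037]
force: [-0.5, -0.5, -0.4]
width: 0.424
```

```bash
python3 -c "
from h import *
im,i=look('w18',[]);e=get_state()['eef_pos'];z=e[2]+.0007+.034
for m,st,ce in comps(cv2.medianBlur(im,5),(5,150,60),(20,255,255),300):
    P=np.argwhere(m)[:,::-1]; L=[(P[P[:,1]==r][:,0].min(),P[P[:,1]==r][:,0].max()) for r in range(st[1],st[1]+st[3])]
    w=[b-a for a,b in L];k=[j for j,x in enumerate(w) if x>=max(w)-1];r=st[1]+np.mean(k);c=np.mean([sum(L[j])/2 for j in k]);print(r,c,max(w),onz(i,c,r,z))
for m,st,ce in comps(im,(103,120,20),(125,255,135),300): print('jar',st,ce,onz(i,*ce,.064))
"
```

```text
eef [ 0.5436 -0.0193  0.0819] yaw 90.7 q [0.021 0.702 0.711 0.037] w 0.424 t 60.5
285.0 279.2857142857143 95 [ 0.53658574 -0.021006    0.11679733]
jar [  0   0 279  63 639] [162.45696401  24.60876369] [ 0.4395812  -0.07165783  0.064     ]
jar [475   0  13 265 964] [478.15041494 126.56224066] [0.48087712 0.0751185  0.064     ]
jar [  0  66  94 199 874] [ 41.52517162 163.05720824] [ 0.50056863 -0.13561134  0.064     ]
jar [ 218  187  101   69 2937] [266.72148451 213.38372489] [ 0.52578563 -0.02648323  0.064     ]
```

Emit:
carry_out:
  slide:
    - [2,-2,-2]
    - [0,0,-5]
    - [0,0,-5]
    - [0,0,-2]
    - [0,0,0]
    - [0,0,0]
    - [0,0,0]
    - [0,0,0]
  spin: [0,0,0,0,0,0,0,0]

```text
time: 61.35
eef_pos: [0.5469, -0.0219, 0.0682]
orientation: [0.022, 0.702, 0.711, 0.038]
force: [0.2, 0.8, -0.3]
width: 0.425
```

Emit:
carry_out:
  slide:
    - [0,1,-1]
    - [0,0,-1]
    - [0,0,-1]
    - [0,0,-1]
    - [0,0,0]
    - [0,0,0]
    - [0,0,0]
    - [0,0,0]
  spin: [0,0,0,0,0,0,0,0]

```text
time: 62.15
eef_pos: [0.547, -0.0208, 0.0641]
orientation: [0.022, 0.702, 0.711, 0.038]
force: [-0.0, -1.3, -0.4]
width: 0.425
```

Emit:
carry_out:
  slide:
    - [0,0,-1]
    - [0,0,0]
    - [0,0,0]
    - [0,0,0]
    - [0,0,0]
    - [0,0,0]
    - [0,0,0]
    - [0,0,0]
  spin: [0,0,0,0,0,0,0,0]

```text
time: 62.95
eef_pos: [0.5473, -0.0209, 0.0634]
orientation: [0.023, 0.702, 0.711, 0.038]
force: [0.9, 0.9, -0.1]
width: 0.42
```

Emit:
carry_out:
  slide:
    - [0,0,0]
    - [0,0,0]
    - [0,0,0]
    - [0,0,0]
    - [0,0,10]
    - [0,0,25]
    - [0,0,40]
    - [0,0,40]
  spin: [0,0,0,0,0,0,0,0]
  fingers: 60

```text
time: 63.75
eef_pos: [0.5421, -0.0196, 0.177]
orientation: [0.017, 0.702, 0.711, 0.035]
force: [1.1, -0.2, -0.2]
width: 0.602
```

Emit:
carry_out:
  slide:
    - [10,0,20]
    - [10,0,0]
    - [0,0,0]
    - [0,0,0]
    - [0,0,0]
    - [0,0,0]
    - [0,0,0]
    - [0,0,0]
  spin: [0,0,0,0,0,0,0,0]

```text
time: 64.55
eef_pos: [0.5626, -0.0196, 0.2001]
orientation: [0.018, 0.702, 0.711, 0.036]
force: [-0.5, 0.1, -0.7]
width: 0.602
```

```bash
python3 -c "
from h import *
im,i=look('w19',[])
for m,st,ce in comps(cv2.medianBlur(im,5),(5,170,60),(17,255,255),300): print('pot',st,ce,onz(i,*ce,.098))
S=camera('scene');D=camera('side')
cv2.imwrite('pics/fin.png',np.hstack([cv2.resize(im,(372,279)),cv2.resize(S[180:285,170:310],(372,279))])[:,:,::-1])
a=np.vstack([np.hstack([cv2.resize(im,(400,300)),cv2.resize(S[180:285,170:310],(400,300))]),np.hstack([cv2.resize(D[160:265,225:365],(400,300)),cv2.resize(S,(400,300))])])
cv2.imwrite('pics/fin.png',a[:,:,::-1])
"
```

```text
eef [ 0.5626 -0.0196  0.2001] yaw 90.7 q [0.018 0.702 0.711 0.036] w 0.602 t 64.55
pot [ 249  146   50   51 1935] [273.50904393 171.53074935] [ 0.54124254 -0.02253447  0.098     ]
```

View pics/fin.png

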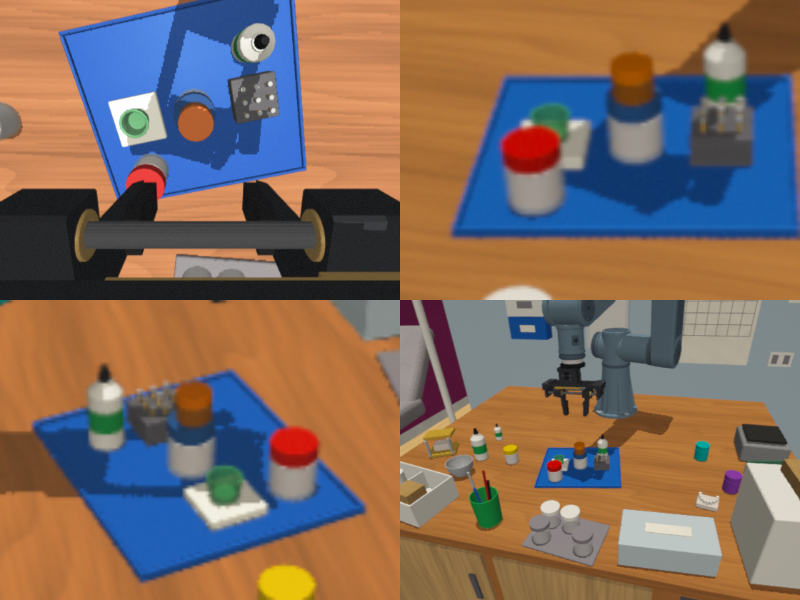

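The final view shows all five placed and upright. The pot is centred on the blue jar to about 1.5 mm and the gripper is clear, so I'm handing in.

```bash
python3 -c "
from cell import *
print(sign_off())"
```

```text
the job is handed in; nothing more can be done
None
```

The tray is laid out as asked, in the order asked, at about 65 s of the 120 s allowed. Everything stood upright and the gripper was clear in the last view.

| Item | Place | Last check |
|---|---|---|
| Green dish | Middle of the slab | About 1.5 mm off centre |
| Blue-lidded jar | Midway between slab and block | Within about 0.5 mm, after one regrip (first landed 2.8 mm off) |
| Red-lidded jar | Behind the slab | 18–19.5 mm gap, 1–1.5 mm off the centre line |
| White bottle (the middle of three sizes) | In front of the block | 16–18 mm gap, about 2.5 mm off the centre line; left as it was |
| Orange-lidded pot | On top of the blue-lidded jar | About 1.5 mm off centre |

- **Untouched things:** the yellow-lidded jar, the plaster model and the look-alikes were not touched.
- **Fingertips disagreed with the data:** the real fingertips were about 32 mm higher than `tcp_to_tips` implies. The first grip on the dish therefore closed on nothing; the dish did not move, and I allowed for the offset from then on.
- **Tool tilt:** the tool's tilt crept up to about 4.5° over the job, and I could not correct it with the moves available.

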